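Set up and clamp a baluster foot in the dowel borer

ROBOT

A 6-joint arm with a two-finger parallel gripper is mounted at the origin on the work surface. World frame = base frame: x ahead of the robot, y to its left, z up, the work surface at z = 0. Lengths are in m, angles in rad, forces in N, time in s.
With the tool pointing down it reaches from about 0.3 to 0.875 m from the base axis. Payload 6.4 kg.
Tool frame: the origin (TCP) lies between the finger pads; the fingertips stand 19 mm ahead of it and the grasp point (between the pads) is the TCP; z points along the fingers, y is the direction in which the jaws open and shut (so a half turn about z gives the same grasp; the last joint's range is limited). The gripper opens to 88 mm and grips with 3 to 60 N. Pads are 18 mm wide; open, the fingers measure 123 mm over their backs; the gripper's body (75 mm by 187 mm) begins 45 mm behind the grasp point.
Start: joints at [1.019, 0.181, 1.607, -0, 1.354, -0.206], TCP at [0.195, 0.541, 0.258] pointing down, gripper open.
Joint ranges: [-2.99, 2.99], [-0.89, 2.07], [0.3, 2.58], [-1.14, 4.28], [0, 2.63], [-3.12, 3.12]. Speed limits (rad/s): [2.57, 2.57, 3.01, 3.14, 3.14, 3.14].

INTERFACE

Orientations are given as a unit quaternion [w, x, y, z].
In Python, from station import robot gives the robot as it stands.
- The arm moves only by the tool move_arm, never from a script. Its arguments are lists of equal length, an entry for each row: "delta_pos": the shift along the tool's x, y, z in mm, a list of three; "twist": the turn, a rotation vector about the tool's x, y, z in rad, a list of three; "jaw": the closure, from 0 (fully open) to 1 (shut). A call has 1 to 10 rows; each row is the pose to reach, as a shift and turn from the pose commanded when the call began, along the tool's axes at that moment; what a row does not reach only later rows make up. A row lasts 1/10 s, in which the tool goes at most 50 mm and 8.59 degrees, less where a joint would pass 70% of its speed; a pose out of reach is approached as far as the arm can. A call with a gripper value outside its range is refused whole. The fingers move at their own pace and stop on an object; "newtons" is the grip in N (left out, the last holds). Time passes only in rows, so rows that repeat a pose let the fingers close. It gives the time, the measured TCP pose, the force and the opening at its end, in the units of the state.
- robot.read_state(): the state, without advancing time (a new reading comes with each control period).
- robot.grab_frame(name): name is "side" or "top" or "wrist"; returns a dict with "image" (384x512x3 uint8, red, green, blue), "camera_matrix" (3x3 intrinsics, pixels), "R" (3x3) and "t" (3): a world point X has camera coordinates R X + t. Camera axes: x right, y down, z forward; pixel columns grow to the right and rows downward; lengths in m; the calibration is good to about 2 mm. A picture is of the moment at which its call begins. There is no depth.
- robot.finish_job(): hands the job in, once; it reports no verdict.
The state is a dict: "t": time; "joints": joint angles; "qvel": joint speeds; "joint_efforts": joint torques, N m; "eef_pos": TCP position; "ee_rot": TCP orientation; "wrist_force": force on the tool from outside, world axes, zero at the start; "torque": the same for the moment, N m; "gripper_width": finger opening in m.
Only numpy, scipy, OpenCV 4.12 (cv2) and the standard library are available. Lean on these libraries where they do the work, as an engineer would, in place of code of your own. Each camera call takes 0.05 s, during which the arm holds its last target.

TASK

Set the turned baluster foot up in the dowel borer: take it out of the slatted rack and lay it on the steel bed, square end first, pushed home against the end stop and flat along the low fence. Then clamp it: lift the lockout collar on the hand lever, swing the lever through the gate all the way over to the clamped end, and let the collar drop back down. Leave the plain blank in the rack and everything else on the bench where it is.

Things in the scene. Friction and masses are not known exactly. Their poses are not given: they have to be found in the camera images.
- foot: The baluster foot, loose, pale wood, 190 mm long, about 0.16 kg, lying flat. Along x: square block 80 mm long, 44 x 44 mm; bead 10 mm long, 40 mm diameter; eight-sided neck 75 mm long, 30 mm across flats (flats upright on both sides); round tail 25 mm long, 44 mm diameter. Origin under its middle, 95 mm from either end, on the underside; x points from square end to tail, z up.
- foot_square_end (a point): Centre of the flat end face of the foot's square block, on the axis of the piece, which is 22 mm above what it lies on; axes as foot.
- foot_block (a point): Centre of the foot's square block, 40 mm along x from the square end face; same axes. At the start the foot lies in one of the rack's two bays (either one) with 53 to 67 mm of this block poking out of the front and the rest under the slats.
- foot_neck (a point): Centre of the foot's eight-sided neck (30 mm across flats, 75 mm long), 127.5 mm along x from the square end face; same axes.
- rack_mouth (a point): Middle of the front of the slatted rack, 22 mm above the table; x points into the rack, z up. The rack is fixed, dark wood, 150 mm deep, 162 wide, 66 high, its front to the robot, no floor (pieces lie on the table). Two bays 58 mm wide, centre lines at y = +40 and -40 mm; three slats (22 mm wide, 42 mm gaps) cover them from 56 to 66 mm height, so a piece can leave only along -x.
- blank: Plain square blank of the same pale wood with no turning, 160 x 44 x 44 mm, in the rack's other bay, 43 to 57 mm poking out; origin under its middle. Bystander, stays there.
- seat (a point): Where the centre of the foot's square end face belongs: a point on the end stop (dark upright bit plate with three bits) of the dowel borer, a fixed grey bench machine. y points out of the machine along the bed, x away from the fence, z up. The stop's face is at y = 0, 110 mm wide. The steel bed's top is 22 mm below this point, 30 mm above the table, x = -60 to +60 mm, out to y = 95 mm.
- fence (a point): Middle of the low aluminium fence's upper edge, on the face that the block's side touches; axes as seat. The face is at x = -22 mm of the seat, 20 mm high, from y = 2 to 95 mm. The mouth (+y) and the side opposite the fence are open. The machine's arm (underside 98 mm above the bed) hangs over the bed out to y = 65 mm. With the block home the bed alone carries the foot.
- pad: Round rubber pad of the hold-down ram, 40 mm diameter, 12 mm thick, over the bed at x = 0, y = 40 mm of the seat; with the lever open it is 17 to 20 mm above a 44 mm high piece on the bed. The body's origin is that of the machine, displaced with the ram: use it for height changes only.
- lever_pivot (a point): Pivot of the borer's hand lever, in the top of the column, 135 mm above the table; axes as seat (fixed to the machine). The lever swings in the y-z plane of these axes. The column's top is 155 mm above the table.
- lever (a joint): Lever angle, rad. 0: leans 0.5 rad from upright to -y of the seat's axes (open, ram up); 0.5 upright; end stop 1.0: leans 0.5 to +y (clamped). Starts at 0 to 0.12. With the collar down the gate's teeth block it near 0.2; from 0.8 on the collar drops behind them. Stays where left; needs 5 to 9 N at the collar. The pad comes down 24 mm per rad and presses the piece with about 11 N at the end.
- collar (a joint): Lift of the lockout collar along the lever, m: 0 down (at rest), 0.014 fully up. It must be lifted 10 mm or more to pass over the teeth. A spring pulls it down with 4 N at rest and 7.5 N fully up.
- collar_grip (a point): Centre of the lockout collar: a dark ribbed steel sleeve on the lever, 34 mm diameter, 30 mm long, 77 mm from the pivot when down. z points outward along the lever, x along the pivot shaft (x of the seat). Below it two quadrant plates of 60 mm radius with 9 mm teeth lie within 12 mm either side of the lever in x; fingers have room outside them down to the column.
- knob (a point): Centre of the flat black knob on the lever's end, 32 mm diameter, 13 mm thick (108 to 121 mm from the pivot); axes as collar_grip.
- glue: White glue bottle with black cap, 60 mm diameter, 190 mm high; origin under its centre. Bystander.
- tin: Grey tin, 84 mm diameter, 120 mm high; origin under its centre. Bystander.
- sander: Cork sanding block with wooden grip, 110 x 62 x 46 mm; origin under its centre. Bystander.
- mallet: Joiner's mallet lying on its side, 260 mm long, head 60 x 120 x 70 mm; origin under the middle of its length. Bystander.
- chisel: Hand tool with a turned wooden handle, 200 mm long, 26 mm thick; origin under its middle. Bystander.
- tray: Open steel tray of screws, 100 x 140 x 30 mm; origin under its centre. Bystander.
Not all that is in view belongs to the job. Leave any orange look-alike of the foot alone.

How it is judged:
By the outcome, as a careful person would: the job done as asked, in the order asked, and still so for the second after the job is handed in, with the robot touching nothing.
It also fails if it takes over 72 s, if anything falls off the work surface, if the arm or the gripper's body presses on something with over 40 N, if the wrist force passes 120 N, or if a joint passes its speed limit or range.

## Working session

There is one attempt and no reset: what is moved stays moved. The work goes in short steps, Python scripts to look and compute and a tool call to move; the robot and the scene stay as the last step left them, time stands still between calls to the robot, and variables do not carry over. Pictures are saved under pics/ and viewed, and the job is handed in when it is done.

Besides the shell and the picture viewer there is one more tool, called after "Request:" by a JSON object that holds its "fn" and its "kwargs", one argument or row to a line. move_arm: Moves the arm, as the interface text tells. Its arguments: {"type":"object","properties":{"delta_pos":{"type":"array"},"twist":{"type":"array"},"jaw":{"type":"array"},"newtons":{"type":"number"}},"required":["delta_pos","twist","jaw"]}

```bash
mkdir -p pics; ls
python3 - <<'E'
from station import robot
import cv2,json,numpy as np
s=robot.read_state(); print({k:np.round(v,4).tolist() for k,v in s.items()})
for n in ["side","top","wrist"]:
    f=robot.grab_frame(n); cv2.imwrite(f"pics/a_{n}.png",f["image"][:,:,::-1])
    np.savez(f"a_{n}.npz",**f)
    print(n,np.round(f["camera_matrix"],1).tolist(),np.round(f["R"],3).tolist(),np.round(f["t"],3).tolist())
E
```

```text
pics
{'t': 0.0, 'joints': [1.0187, 0.1815, 1.608, 0.0, 1.3538, -0.2063], 'qvel': [-0.0001, 0.0007, 0.0004, -0.0004, 0.0002, 0.0003], 'joint_efforts': [-0.0012, -43.3845, -34.1867, 0.0704, 0.0382, -0.0001], 'eef_pos': [0.1946, 0.5405, 0.2568], 'ee_rot': [-0.0003, 0.172, 0.9851, -0.0008], 'wrist_force': [0.6123, -0.6535, 0.9043], 'torque': [-0.0143, -0.0646, 0.0186], 'gripper_width': 0.0881}
side [[491.3, 0.0, 253.1], [0.0, 491.3, 197.3], [0.0, 0.0, 1.0]] [[-0.994, -0.106, 0.007], [-0.08, 0.704, -0.706], [0.07, -0.702, -0.709]] [0.477, 0.171, 1.807]
top [[380.6, 0.0, 258.4], [0.0, 380.6, 197.2], [0.0, 0.0, 1.0]] [[-0.007, -1.0, -0.002], [-0.99, 0.007, -0.144], [0.144, 0.001, -0.99]] [0.024, 0.474, 1.586]
wrist [[308.3, 0.0, 253.0], [0.0, 308.3, 196.0], [0.0, 0.0, 1.0]] [[0.338, 0.941, -0.001], [0.903, -0.324, 0.282], [0.265, -0.096, -0.96]] [-0.575, -0.039, 0.39]
```

View pics/a_side.png

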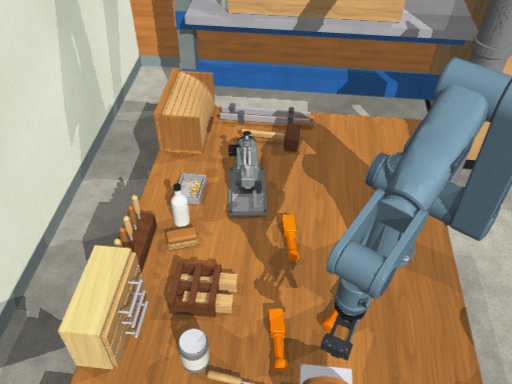

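View pics/a_top.png

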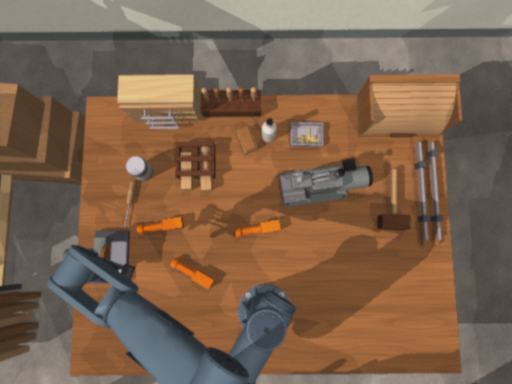

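View pics/a_wrist.png

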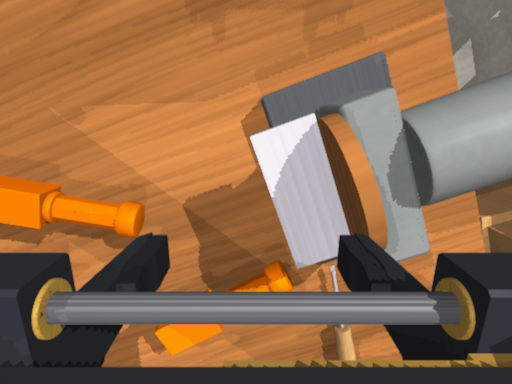

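Run:
```python
import cv2,numpy as np
a=cv2.imread("pics/a_side.png"); b=cv2.imread("pics/a_top.png")
c1=cv2.resize(a[250:325,150:250],None,fx=5,fy=5,interpolation=cv2.INTER_CUBIC)[:, :500]
c2=cv2.resize(b[135:195,165:225],None,fx=5,fy=5,interpolation=cv2.INTER_CUBIC)
o=np.zeros((375,800,3),np.uint8); o[:375,:500]=c1; o[:300,500:800]=c2
cv2.imwrite("pics/crop1.png",o)
c3=cv2.resize(a[120:225,210:290],None,fx=5,fy=5,interpolation=cv2.INTER_CUBIC)
c4=cv2.resize(b[150:215,270:380],None,fx=3.5,fy=3.5,interpolation=cv2.INTER_CUBIC)
o=np.zeros((525,800,3),np.uint8); o[:525,:400]=c3; o[:c4.shape[0],400:400+c4.shape[1]]=c4
cv2.imwrite("pics/crop2.png",o)
```

```text
(no output)
```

View pics/crop1.png

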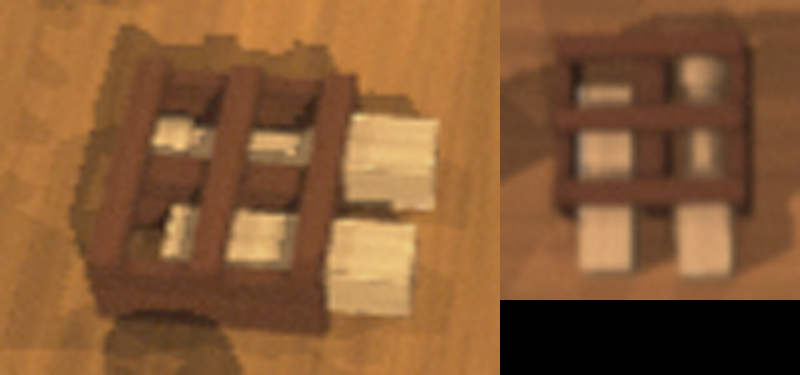

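View pics/crop2.png

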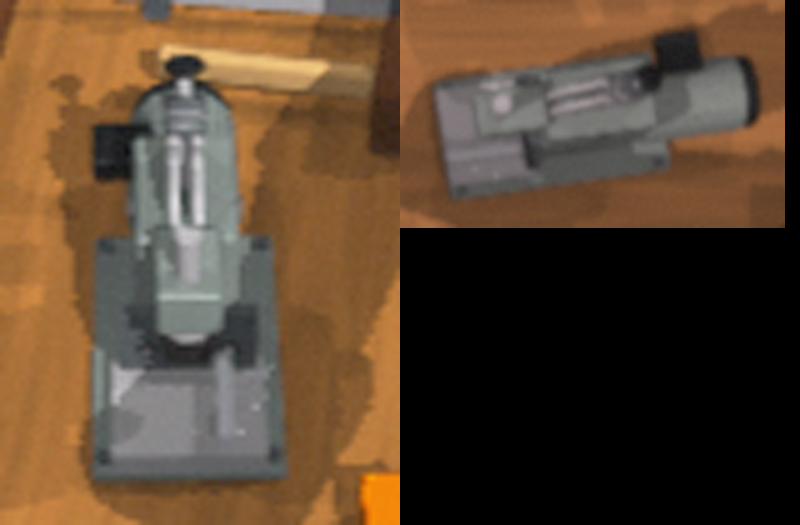

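```bash
cat > h.py <<'E'
import numpy as np, cv2
from scipy.spatial.transform import Rotation as Ro
def quat(q): return Ro.from_quat([q[1],q[2],q[3],q[0]])
def cast(f,u,v,z):
    K=f["camera_matrix"];R=f["R"];t=f["t"]
    o=-R.T@t; d=R.T@np.linalg.solve(K,np.array([u,v,1.])); return o+d*(z-o[2])/d[2]
def proj(f,X):
    p=f["camera_matrix"]@(f["R"]@np.asarray(X)+f["t"]); return p[:2]/p[2]
def tri(obs):
    A=[];b=[]
    for f,u,v in obs:
        K=f["camera_matrix"];R=f["R"];o=-R.T@f["t"]; d=R.T@np.linalg.solve(K,np.array([u,v,1.]));d/=np.linalg.norm(d)
        P=np.eye(3)-np.outer(d,d);A.append(P);b.append(P@o)
    X=np.linalg.lstsq(np.vstack(A),np.hstack(b),rcond=None)[0]
    return X,[np.linalg.norm(Pi@X-bi) for Pi,bi in zip(A,b)]
def toolR(yaw,tiltx=0):
    # tool down, tool y (jaw) along world angle; yaw= angle of tool y axis in world xy
    y=np.array([np.cos(yaw),np.sin(yaw),0]);z=np.array([0,0,-1.]);x=np.cross(y,z)
    return Ro.from_matrix(np.c_[x,y,z])
def delta(p,R,pt,Rt):
    return np.round(R.inv().apply(np.asarray(pt)-p)*1000,1), np.round((R.inv()*Rt).as_rotvec(),4)
def cur():
    from station import robot
    s=robot.read_state(); return s,np.array(s["eef_pos"]),quat(s["ee_rot"])
def snap(n,name,scale=1):
    from station import robot
    f=robot.grab_frame(n); im=f["image"][:,:,::-1]
    cv2.imwrite(f"pics/{name}.png",im); np.savez(f"{name}.npz",**f); return f
def load(n): return dict(np.load(n+".npz"))
E
python3 - <<'E'
from h import *
t=load("a_top");s=load("a_side");w=load("a_wrist")
print("block end top", cast(t,205,189,.044), cast(t,199.5,189.5,.044),cast(t,211,189.5,.044))
print("rack front slat corners z66", cast(t,176,175,.066),cast(t,215,175,.066),cast(t,176,143,.066),cast(t,214,143,.066))
# machine bed corners top view at z~.03: crop2 scale3.5 offset(270,150), minus400
for u,v in [(450,197),(437,90),(668,165)]:
    U,V=270+(u-400)/3.5,150+v/3.5; print("base",cast(t,U,V,.02))
# side view crop scale5 offset(210,120)
for u,v in [(95,478),(285,478),(98,240),(270,240)]:
    print("base side",cast(s,210+u/5,120+v/5,.02))
print("knob",tri([(s,210+183/5,120+65/5),(t,270+240/3.5,150+68/3.5)]))
st,p,R=cur(); print("tool axes",R.as_matrix().round(3).tolist())
Rw=w["R"];o=-Rw.T@w["t"]; print("cam in tool",R.inv().apply(o-p), (R.as_matrix().T@Rw.T).round(3).tolist())
E
```

```text
block end top [0.50971485 0.24666964 0.044     ] [0.50773905 0.26999312 0.044     ] [0.507372   0.22116912 0.044     ]
rack front slat corners z66 [0.56668028 0.36641368 0.066     ] [0.56543056 0.20219201 0.066     ] [0.70570557 0.36974492 0.066     ] [0.70443921 0.20773875 0.066     ]
base [ 0.43622322 -0.0902028   0.02      ]
base [ 0.5695969  -0.07637826  0.02      ]
base [ 0.4737522  -0.35814335  0.02      ]
base side [ 0.57836097 -0.05777373  0.02      ]
base side [ 0.43432046 -0.07404726  0.02      ]
base side [ 0.61410359 -0.32785127  0.02      ]
base side [ 0.47036082 -0.34428703  0.02      ]
knob (array([ 0.5403164 , -0.27850313,  0.25034043]), [np.float64(0.004654107758889704), np.float64(0.004654107758889364)])
tool axes [[-0.941, 0.339, -0.001], [0.339, 0.941, -0.001], [0.0, -0.001, -1.0]]
cam in tool [ 0.07299965  0.00042037 -0.12726138] [[0.001, -0.959, -0.282], [1.0, 0.001, 0.0], [-0.0, -0.282, 0.959]]
```

The candidates are:
- the pale piece in the rack's -y bay, top (205,183) / side (228,281). Its narrow neck and round tail show between the slats, so I choose this one.
- the plain blank in the +y bay, top (186,183) / side (222,302).
- three orange look-alikes, top (160,225), (258,229) and (192,273), which I leave alone.

Next I take a close look with the wrist camera.

Run:
```python
from h import *
s,p,R=cur()
print(delta(p,R,[.52,.26,.25],toolR(np.pi/2)))
```

```text
(array([-401.2, -153.8,    7.1]), array([-0.0012, -0.0005, -0.3458]))
```

Request:
{"fn": "move_arm", "kwargs": {
  "delta_pos": [
    [-40,-15,1],
    [-80,-31,1],
    [-120,-46,2],
    [-160,-62,3],
    [-200,-77,4],
    [-240,-92,4],
    [-280,-108,5],
    [-320,-123,6],
    [-360,-138,6],
    [-401,-154,7]
  ],
  "twist": [
    [0,0,-0.035],
    [0,0,-0.07],
    [0,0,-0.105],
    [0,0,-0.14],
    [0,0,-0.175],
    [0,0,-0.21],
    [0,0,-0.245],
    [0,0,-0.28],
    [0,0,-0.315],
    [0,0,-0.346]
  ],
  "jaw": [0,0,0,0,0,0,0,0,0,0]
}}

```text
t: 1.15
eef_pos: [0.521, 0.2589, 0.2505]
ee_rot: [-0.0, -0.001, 1.0, 0.0]
wrist_force: [0.7, 0.5, 0.4]
gripper_width: 0.0882
```

Run:
```python
from h import *
snap("wrist","b_w"); s,p,R=cur(); print(p,R.as_matrix().round(3),s["t"])
```

```text
[0.5255656  0.25429339 0.25039561] [[-1.     0.001  0.003]
 [ 0.001  1.    -0.003]
 [-0.003 -0.003 -1.   ]] 1.2
```

View pics/b_w.png

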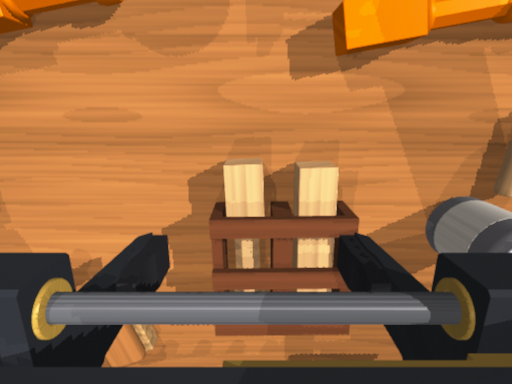

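Run:
```python
from h import *
from station import robot
robot.grab_frame("top")
f=snap("wrist","b_w2"); s,p,R=cur(); print(p,s["t"])
im=cv2.imread("pics/b_w2.png")
cv2.imwrite("pics/b_crop.png",cv2.resize(im[150:300,200:370],None,fx=4,fy=4,interpolation=cv2.INTER_CUBIC))
hsv=cv2.cvtColor(im,cv2.COLOR_BGR2HSV)
m=cv2.inRange(hsv,(15,40,150),(35,150,255)); m[:150]=0; m[:,:200]=0;m[:,350:]=0;m[219:]=0
n,l,st,c=cv2.connectedComponentsWithStats(m)
for i in range(1,n):
    if st[i,4]>100: print(st[i],c[i]); cn=np.argwhere(l==i)[:,::-1].astype(np.float32); print(cv2.minAreaRect(cn), cv2.boxPoints(cv2.minAreaRect(cn)).tolist())
```

```text
[0.52136659 0.25814891 0.25007129] 1.3
[ 225  156   42   59 2261] [246.25740823 185.31180893]
((245.7681121826172, 185.47047424316406), (58.264617919921875, 40.16261672973633), 87.79740142822266) [[224.58200073242188, 157.1314697265625], [264.7149353027344, 155.587890625], [266.9542236328125, 213.80947875976562], [226.8212890625, 215.35305786132812]]
[ 298  159   44   55 2100] [320.20142857 186.03809524]
((319.5, 186.0), (54.0, 43.0), 90.0) [[298.0, 159.0], [341.0, 159.0], [341.0, 213.0], [298.0, 213.0]]
```

View pics/b_crop.png

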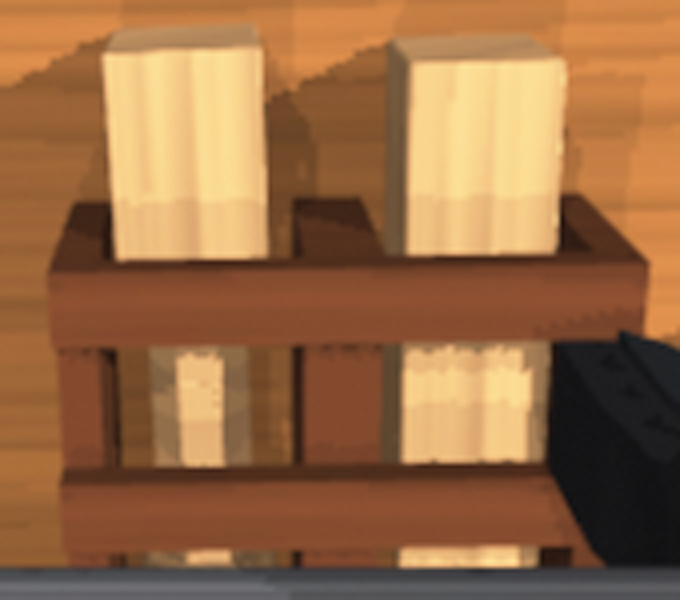

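The crop shows the foot on the left: eight-sided neck at crop (200,405), block top-face corners at about (106,50), (262,45), (266,258) and (115,258). The plain blank is on the right.

Run:
```python
from h import *
f=load("b_w2"); t=load("a_top")
C=lambda u,v,z: cast(f,200+u/4,150+v/4,z)
for q in [(106,50),(262,45),(115,258),(266,258)]: print("foot",C(*q,.044))
for q in [(406,58),(565,58),(406,256),(558,252)]: print("blank",C(*q,.044))
for q in [(50,270),(648,262)]: print("slat front",C(*q,.066))
for q in [(72,203),(580,197)]: print("?",C(*q,.066),C(*q,0))
```

```text
foot [0.51039149 0.22790096 0.044     ]
foot [0.50915884 0.2705096  0.044     ]
foot [0.57070765 0.22879979 0.044     ]
foot [0.5708462  0.27214098 0.044     ]
blank [0.51288312 0.30994005 0.044     ]
blank [0.51303132 0.35343369 0.044     ]
blank [0.57036573 0.31228782 0.044     ]
blank [0.56928919 0.35577636 0.044     ]
slat front [0.56613749 0.2131215  0.066     ]
slat front [0.56436446 0.37363881 0.066     ]
? [0.54728955 0.21971272 0.066     ] [0.56782661 0.21171241 0.        ]
? [0.54606736 0.35393475 0.066     ] [0.5663455  0.37437033 0.        ]
```

Request:
{"fn": "move_arm", "kwargs": {
  "delta_pos": [
    [-2,-3,20],
    [-5,-9,50],
    [-5,-9,80],
    [-5,-9,110],
    [-5,-9,140],
    [-5,-9,165],
    [-5,-9,190],
    [-5,-9,210],
    [-5,-9,224],
    [-5,-9,224]
  ],
  "twist": [
    [0,0,-0.01],
    [0,0,-0.02],
    [0,0,-0.02],
    [0,0,-0.02],
    [0,0,-0.02],
    [0,0,-0.02],
    [0,0,-0.02],
    [0,0,-0.02],
    [0,0,-0.02],
    [0,0,-0.02]
  ],
  "jaw": [0.35,0.35,0.35,0.35,0.35,0.35,0.35,0.35,0.35,0.35],
  "newtons": 25
}}

```text
t: 2.3
eef_pos: [0.5227, 0.2515, 0.0247]
ee_rot: [-0.002, -0.01, 1.0, -0.0]
wrist_force: [-0.2, 0.5, 1.1]
gripper_width: 0.0572
```

Run:
```python
from h import *
snap("wrist","c_w"); snap("side","c_s"); s,p,R=cur(); print(p,s["joints"],s["gripper_width"],s["wrist_force"])
```

```text
[0.52483057 0.25171914 0.02711324] [ 2.43382800e-01  5.01569770e-01  1.71533790e+00  9.91554176e-05
  9.24610223e-01 -1.34822121e+00] 0.057173546146699915 [-0.44109685 -0.26178112 -0.0102134 ]
```

View pics/c_w.png

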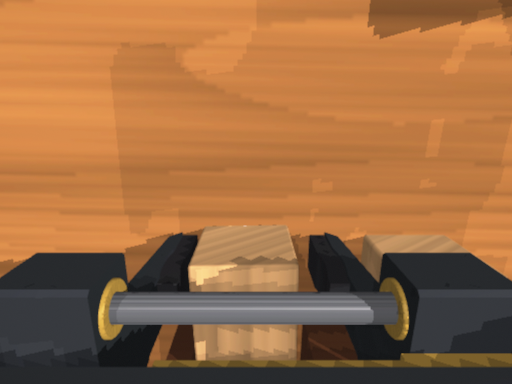

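Foot block is between the fingers (wrist image cols 190–300), with the blank clear at col 365 and beyond. Closing and drawing it straight out.

Request:
{"fn": "move_arm", "kwargs": {
  "delta_pos": [
    [0,1,0],
    [0,1,0],
    [0,1,0],
    [0,1,0],
    [0,1,0],
    [0,1,0]
  ],
  "twist": [
    [0,0,0],
    [0,0,0],
    [0,0,0],
    [0,0,0],
    [0,0,0],
    [0,0,0]
  ],
  "jaw": [0.6,0.6,0.6,0.6,0.6,0.6],
  "newtons": 25
}}

```text
t: 3.0
eef_pos: [0.5257, 0.2525, 0.028]
ee_rot: [0.001, -0.01, 1.0, 0.0]
wrist_force: [-1.3, 0.4, 5.6]
gripper_width: 0.044
```

Request:
{"fn": "move_arm", "kwargs": {
  "delta_pos": [
    [15,0,0],
    [35,0,0],
    [55,0,0],
    [75,0,0],
    [95,0,0],
    [115,0,0],
    [135,0,0],
    [155,0,0],
    [165,0,0],
    [165,0,0]
  ],
  "twist": [
    [0,0,0],
    [0,0,0],
    [0,0,0],
    [0,0,0],
    [0,0,0],
    [0,0,0],
    [0,0,0],
    [0,0,0],
    [0,0,0],
    [0,0,0]
  ],
  "jaw": [0.6,0.6,0.6,0.6,0.6,0.6,0.6,0.6,0.6,0.6]
}}

```text
t: 4.0
eef_pos: [0.36, 0.2493, 0.0279]
ee_rot: [0.001, -0.01, 1.0, 0.0]
wrist_force: [-4.1, 0.7, 13.5]
gripper_width: 0.0435
```

Run:
```python
from h import *
f=snap("side","d_s"); s,p,R=cur(); print(p,s["gripper_width"],s["wrist_force"])
im=cv2.imread("pics/d_s.png"); cv2.imwrite("pics/d_sc.png",cv2.resize(im[240:340,150:330],None,fx=4,fy=4,interpolation=cv2.INTER_CUBIC))
```

```text
[0.36005211 0.24928329 0.02788821] 0.0435762486948574 [-5.44717653  0.48018231 14.56847071]
```

View pics/d_sc.png

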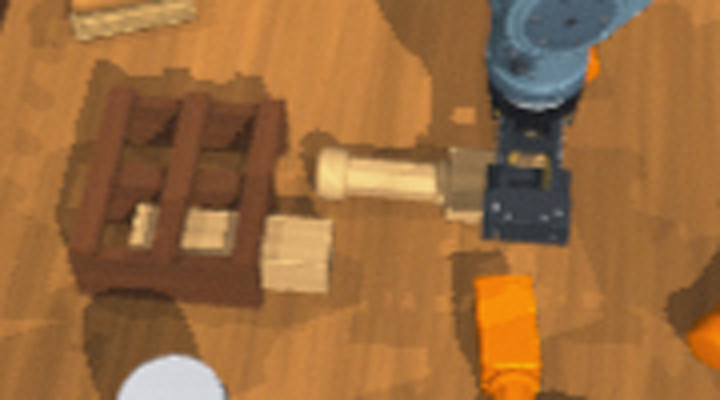

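Request:
{"fn": "move_arm", "kwargs": {
  "delta_pos": [
    [0,0,0],
    [0,0,0],
    [0,0,0],
    [0,0,-20],
    [0,0,-50],
    [0,0,-90],
    [0,0,-130],
    [0,0,-170],
    [0,0,-200],
    [0,0,-200]
  ],
  "twist": [
    [0,0,0],
    [0,0,0],
    [0,0,0],
    [0,0,0],
    [0,0,0],
    [0,0,0],
    [0,0,0.1],
    [0,0,0.2],
    [0,0,0.3],
    [0,0,0.3]
  ],
  "jaw": [0.2,0.2,0.2,0.2,0.2,0.2,0.2,0.2,0.2,0.2]
}}

```text
t: 5.05
eef_pos: [0.3624, 0.2497, 0.2311]
ee_rot: [0.004, 0.141, 0.99, 0.002]
wrist_force: [0.5, -0.6, 0.4]
gripper_width: 0.0707
```

Run:
```python
from h import *
f=snap("side","e_s"); f=snap("wrist","e_w"); s,p,R=cur(); print(p,s["gripper_width"],s["wrist_force"],R.as_matrix().round(3))
```

```text
[0.36009175 0.24881394 0.22672244] 0.07024250559940277 [ 0.46886081  0.16707804 -0.24112181] [[-0.961  0.275  0.001]
 [ 0.275  0.961  0.   ]
 [-0.001  0.    -1.   ]]
```

View pics/e_w.png

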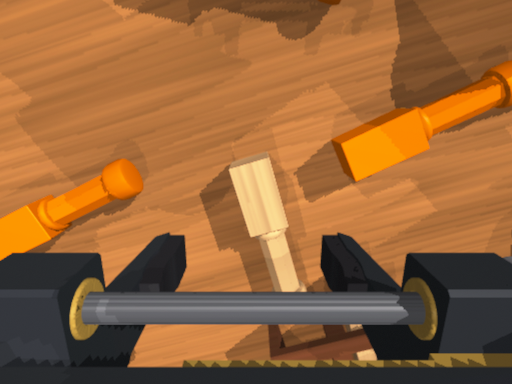

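Run:
```python
from h import *
f=load("e_w")
im=cv2.imread("pics/e_w.png"); cv2.imwrite("pics/e_wc.png",cv2.resize(im[145:300,215:335],None,fx=5,fy=5,interpolation=cv2.INTER_CUBIC)[:600])
s,p,R=cur()
print(delta(p,R,[.46,.251,.227],toolR(-np.pi/2+.02-.35*4)))
```

```text
(array([-95.5,  29.6,  -0.2]), array([-4.0000e-04,  9.0000e-04, -2.0403e+00]))
```

View pics/e_wc.png

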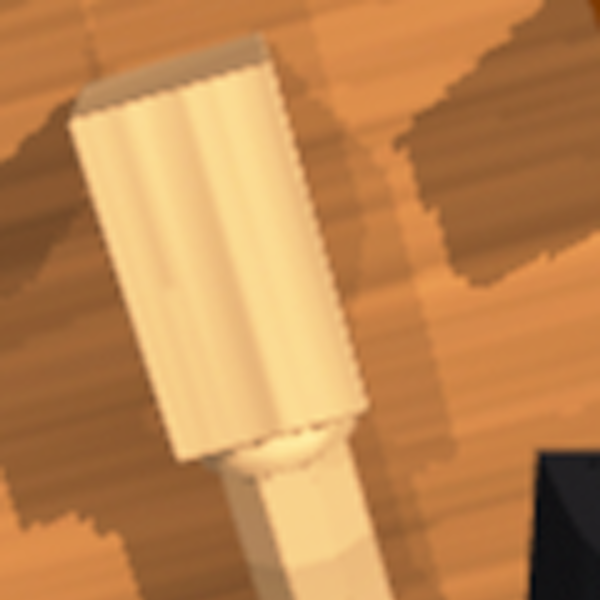

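Run:
```python
from h import *
f=load("e_w")
c=[cast(f,215+u/5,145+v/5,.044) for u,v in [(70,120),(268,62),(368,408),(183,460)]]
for x in c: print(x)
a=(c[0]+c[1])/2; b=(c[2]+c[3])/2; d=b-a; print(a,b,np.linalg.norm(d),np.arctan2(d[1],d[0]))
n=d/np.linalg.norm(d); print("grasp",a+n*.115, "end", a)
```

```text
[0.34544954 0.22920713 0.044     ]
[0.34508873 0.2714602  0.044     ]
[0.42412939 0.272598   0.044     ]
[0.42482011 0.23054847 0.044     ]
[0.34526914 0.25033366 0.044     ] [0.42447475 0.25157324 0.044     ] 0.0792153140489338 0.01564877816156864
grasp [0.46025506 0.2521332  0.044     ] end [0.34526914 0.25033366 0.044     ]
```

Request:
{"fn": "move_arm", "kwargs": {
  "delta_pos": [
    [-10,3,0],
    [-20,6,0],
    [-30,9,0],
    [-40,13,0],
    [-50,16,0],
    [-60,20,0],
    [-70,23,0],
    [-80,26,0],
    [-90,28,0],
    [-95,30,0]
  ],
  "twist": [
    [0,0,0.145],
    [0,0,0.29],
    [0,0,0.435],
    [0,0,0.58],
    [0,0,0.725],
    [0,0,0.87],
    [0,0,1.015],
    [0,0,1.16],
    [0,0,1.305],
    [0,0,1.45]
  ],
  "jaw": [0.2,0.2,0.2,0.2,0.2,0.2,0.2,0.2,0.2,0.2]
}}

```text
t: 6.15
eef_pos: [0.4591, 0.2508, 0.224]
ee_rot: [-0.001, 0.763, 0.647, -0.002]
wrist_force: [0.2, 0.2, -0.1]
gripper_width: 0.0706
```

Request:
{"fn": "move_arm", "kwargs": {
  "delta_pos": [
    [0,0,10],
    [0,0,20],
    [0,0,30],
    [0,0,40],
    [0,0,50],
    [0,0,60],
    [0,0,70],
    [0,0,80],
    [0,0,80],
    [0,0,80]
  ],
  "twist": [
    [0,0,0.145],
    [0,0,0.29],
    [0,0,0.435],
    [0,0,0.58],
    [0,0,0.725],
    [0,0,0.87],
    [0,0,1.015],
    [0,0,1.16],
    [0,0,1.305],
    [0,0,1.397]
  ],
  "jaw": [0.3,0.3,0.3,0.3,0.3,0.3,0.3,0.3,0.3,0.3]
}}

```text
t: 7.15
eef_pos: [0.4576, 0.2508, 0.1436]
ee_rot: [0.001, 1.0, 0.005, -0.003]
wrist_force: [-0.1, -0.8, 0.1]
gripper_width: 0.0615
```

Run:
```python
from h import *
from station import robot
robot.grab_frame("top")
f=snap("wrist","g_w"); s,p,R=cur(); print(p,s["gripper_width"],s["joints"],R.as_matrix().round(3))
print(delta(p,R,[.4603,.2515,.022],toolR(-np.pi/2+.016)))
```

```text
[0.45801393 0.25089666 0.14421987] 0.06168870019215383 [ 2.73630991e-01  2.01658881e-01  1.83151628e+00 -2.43535718e-05
  1.11296588e+00  1.82950321e+00] [[ 1.     0.015 -0.004]
 [ 0.015 -1.    -0.001]
 [-0.004  0.001 -1.   ]]
(array([  2.8,  -0.7, 122.2]), array([ 0.0012,  0.0044, -0.0011]))
```

View pics/g_w.png

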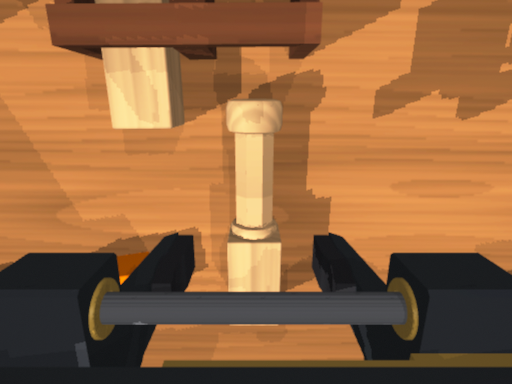

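Request:
{"fn": "move_arm", "kwargs": {
  "delta_pos": [
    [1,0,15],
    [2,-1,35],
    [3,-1,55],
    [3,-1,75],
    [3,-1,95],
    [3,-1,110],
    [3,-1,119],
    [3,-1,119],
    [3,-1,119]
  ],
  "twist": [
    [0,0,0],
    [0,0,0],
    [0,0.003,0],
    [0,0.003,0],
    [0,0.003,0],
    [0,0.003,0],
    [0,0.003,0],
    [0,0.003,0],
    [0,0.003,0]
  ],
  "jaw": [0.3,0.3,0.3,0.3,0.3,0.3,0.3,0.3,0.3]
}}

```text
t: 8.15
eef_pos: [0.4628, 0.2526, 0.0279]
ee_rot: [-0.0, 1.0, 0.008, 0.002]
wrist_force: [0.7, 0.6, 0.3]
gripper_width: 0.0618
```

Request:
{"fn": "move_arm", "kwargs": {
  "delta_pos": [
    [0,0,0],
    [0,0,0],
    [0,0,0],
    [0,0,0],
    [0,0,0],
    [0,0,0],
    [0,0,0]
  ],
  "twist": [
    [0,0,0],
    [0,0,0],
    [0,0,0],
    [0,0,0],
    [0,0,0],
    [0,0,0],
    [0,0,0]
  ],
  "jaw": [0.75,0.75,0.75,0.75,0.75,0.75,0.75],
  "newtons": 40
}}

```text
t: 8.85
eef_pos: [0.4629, 0.2525, 0.0281]
ee_rot: [0.0, 1.0, 0.007, 0.002]
wrist_force: [-0.2, -0.6, 4.7]
gripper_width: 0.0297
```

Run:
```python
from h import *
s,p,R=cur(); print(p,s["gripper_width"],s["wrist_force"],R.as_matrix().round(4))
```

```text
[0.46288142 0.2524743  0.02810888] 0.02967320273703645 [-0.23359357 -0.64177667  4.70961499] [[ 0.9999  0.0149  0.0036]
 [ 0.0149 -0.9999  0.    ]
 [ 0.0036  0.     -1.    ]]
```

Request:
{"fn": "move_arm", "kwargs": {
  "delta_pos": [
    [0,0,-10],
    [0,0,-35],
    [0,0,-70],
    [0,0,-110],
    [0,0,-150],
    [0,0,-190],
    [5,20,-210],
    [10,40,-220],
    [15,60,-220],
    [18,80,-220]
  ],
  "twist": [
    [0,0,0],
    [0,0,0],
    [0,0,0],
    [0,0,0],
    [0,0,0],
    [0,0,-0.12],
    [0,0,-0.24],
    [0,0,-0.36],
    [0,0,-0.48],
    [0,0,-0.6]
  ],
  "jaw": [0.75,0.75,0.75,0.75,0.75,0.75,0.75,0.75,0.75,0.75]
}}

```text
t: 9.85
eef_pos: [0.481, 0.1722, 0.2485]
ee_rot: [0.0, 0.952, 0.305, 0.002]
wrist_force: [0.5, 0.1, -1.7]
gripper_width: 0.0297
```

Run:
```python
from h import *
s,p,R=cur(); print(p,s["gripper_width"],s["wrist_force"])
print(delta(p,R,[.48,.03,.25],toolR(1.706-np.pi/2+np.pi-np.pi)))
print(toolR(.135).as_matrix().round(3))
```

```text
[0.48103878 0.17221265 0.24850324] 0.029697700988475444 [ 0.5347615   0.14416396 -1.66463464]
(array([-83.5, 115.1,  -1.6]), array([ 0.0035, -0.002 , -1.0859]))
[[-0.135  0.991  0.   ]
 [ 0.991  0.135  0.   ]
 [ 0.     0.    -1.   ]]
```

Request:
{"fn": "move_arm", "kwargs": {
  "delta_pos": [
    [-9,12,0],
    [-19,25,0],
    [-28,38,0],
    [-38,51,0],
    [-47,64,0],
    [-56,77,0],
    [-65,90,0],
    [-75,103,0],
    [-83,115,-2],
    [-83,115,-2]
  ],
  "twist": [
    [0,0,-0.12],
    [0,0,-0.24],
    [0,0,-0.36],
    [0,0,-0.48],
    [0,0,-0.6],
    [0,0,-0.73],
    [0,0,-0.86],
    [0,0,-0.98],
    [0,0,-1.086],
    [0,0,-1.086]
  ],
  "jaw": [0.75,0.75,0.75,0.75,0.75,0.75,0.75,0.75,0.75,0.75]
}}

```text
t: 10.85
eef_pos: [0.4794, 0.0299, 0.25]
ee_rot: [0.001, 0.66, 0.751, 0.001]
wrist_force: [0.3, 0.5, -1.2]
gripper_width: 0.0296
```

Run:
```python
from h import *
from station import robot
robot.grab_frame("top")
f=snap("wrist","i_w");f=snap("side","i_s");s,p,R=cur(); print(p,s["gripper_width"],s["wrist_force"],s["joints"])
im=cv2.imread("pics/i_s.png"); cv2.imwrite("pics/i_sc.png",cv2.resize(im[120:260,200:320],None,fx=4,fy=4,interpolation=cv2.INTER_CUBIC))
```

```text
[0.47928599 0.03150358 0.24965929] 0.029462448028995253 [-0.46934545  0.37632619 -1.452393  ] [-1.82824796e-01 -2.93582553e-02  1.84836950e+00  1.11730789e-03
  1.32016486e+00 -3.10401579e-01]
```

View pics/i_w.png

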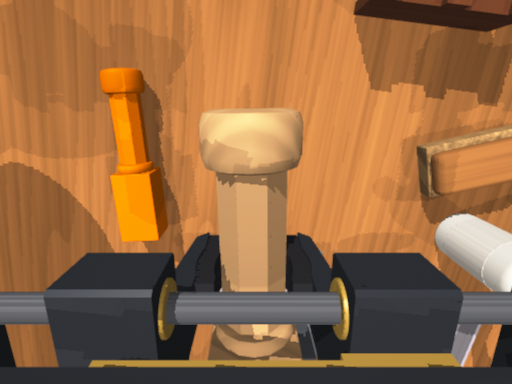

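View pics/i_sc.png

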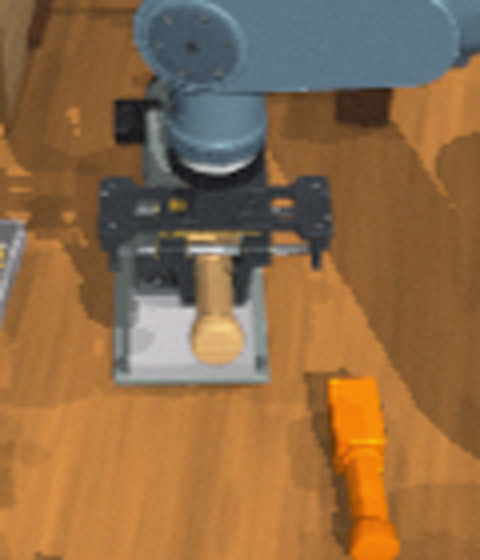

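Request:
{"fn": "move_arm", "kwargs": {
  "delta_pos": [
    [0,10,-15],
    [2,30,-30],
    [5,50,-30],
    [8,75,-30],
    [10,100,-30],
    [12,120,-30],
    [12,133,-30],
    [12,133,-30],
    [12,133,-30]
  ],
  "twist": [
    [0,-0.05,0],
    [0,-0.15,0],
    [0,-0.25,0],
    [0,-0.35,0],
    [0,-0.45,0],
    [0,-0.55,0],
    [0,-0.65,0],
    [0,-0.7,0],
    [0,-0.7,0]
  ],
  "jaw": [0.75,0.75,0.75,0.75,0.75,0.75,0.75,0.75,0.75]
}}

```text
t: 11.9
eef_pos: [0.6091, 0.0625, 0.2778]
ee_rot: [0.258, 0.619, 0.706, -0.226]
wrist_force: [-0.1, 0.6, -0.9]
gripper_width: 0.03
```

Run:
```python
from h import *
from station import robot
robot.grab_frame("top")
f=snap("wrist","j_w");s,p,R=cur(); print(p,s["gripper_width"],s["wrist_force"],s["joints"],R.as_matrix().round(3))
im=cv2.imread("pics/j_w.png"); cv2.imwrite("pics/j_w2.png",im)
```

```text
[0.60950809 0.0611188  0.27960725] 0.029504575492951414 [ 0.45365585  0.33095854 -0.88699873] [ 0.21398826  0.35245215  1.49145003 -0.70648458  1.41316799  0.2420609 ] [[-0.098  0.991  0.086]
 [ 0.759  0.13  -0.637]
 [-0.643  0.003 -0.766]]
```

View pics/j_w.png

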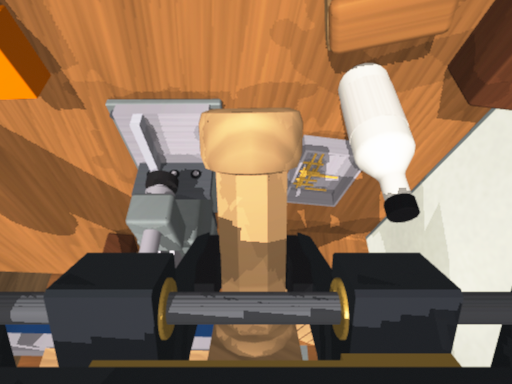

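The wrist view shows the machine at left: bed front edge at row ~103 (cols 107–222), fence at (145,140), stop plate at about row 168. Zooming in.

Run:
```python
import cv2
im=cv2.imread("pics/j_w.png"); cv2.imwrite("pics/j_c.png",cv2.resize(im[90:200,100:230],None,fx=5.4,fy=5.4,interpolation=cv2.INTER_CUBIC))
```

```text
(no output)
```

View pics/j_c.png

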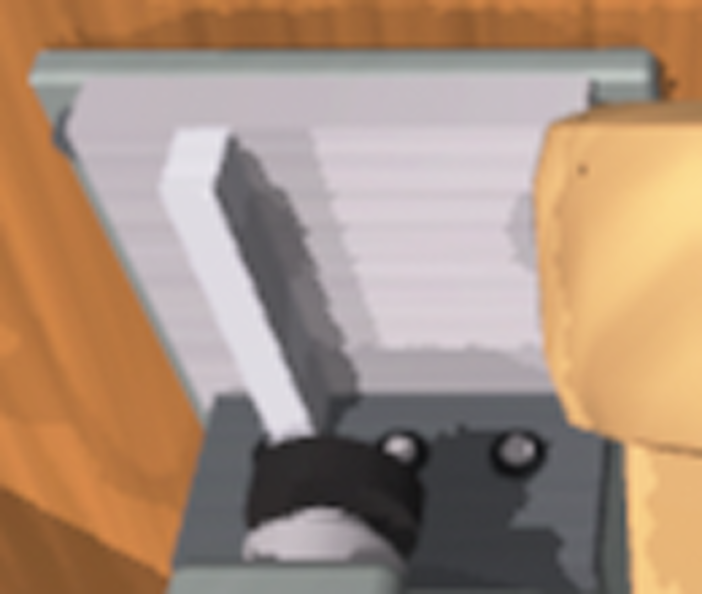

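Run:
```python
from h import *
f=load("j_w")
C=lambda u,v,z: cast(f,100+u/5.4,90+v/5.4,z)
for n,u,v,z in [("bedfrontL",82,76,.03),("bedfrontR",590,76,.03),("stopL",215,397,.03),("stopR",560,393,.03),("fence front top",215,189,.05),("fence front bot",232,131,.03),("fence far top",308,430,.05)]:
    print(n,C(u,v,z).round(4))
a=C(308,430,.05)-C(215,189,.05); print("fence ang",np.arctan2(-a[1],-a[0])-np.pi/2)
a=C(560,393,.03)-C(215,397,.03); print("stop ang",np.arctan2(a[1],a[0]))
a=C(590,76,.03)-C(82,76,.03); print("front ang",np.arctan2(a[1],a[0]),np.linalg.norm(a))
g=C(232,131,.03);
for th in (.12,.135,.15):
    yx=np.array([-np.sin(th),np.cos(th)]);xx=np.array([np.cos(th),np.sin(th)])
    for n,q in [("fb",C(232,131,.03)),("ft",C(215,189,.05)),("ff",C(308,430,.05)),("sL",C(215,397,.03)),("sR",C(560,393,.03)),("bL",C(82,76,.03)),("bR",C(590,76,.03))]:
        print(th,n,(q[:2]@xx).round(4),(q[:2]@yx).round(4))
```

```text
bedfrontL [ 0.459  -0.0704  0.03  ]
bedfrontR [ 0.5718 -0.0557  0.03  ]
stopL [ 0.4693 -0.1822  0.03  ]
stopR [ 0.5651 -0.168   0.03  ]
fence front top [ 0.4899 -0.0816  0.05  ]
fence front bot [ 0.4897 -0.0825  0.03  ]
fence far top [ 0.4998 -0.1678  0.05  ]
fence ang 0.11383686792271086
stop ang 0.14723010930738203
front ang 0.13004224777910584 0.11382258152503644
0.12 fb 0.4763 -0.1405
0.12 ft 0.4766 -0.1396
0.12 ff 0.4761 -0.2265
0.12 sL 0.4441 -0.2371
0.12 sR 0.5409 -0.2345
0.12 bL 0.4472 -0.1249
0.12 bR 0.5611 -0.1237
0.135 fb 0.4741 -0.1476
0.135 ft 0.4745 -0.1468
0.135 ff 0.4726 -0.2336
0.135 sL 0.4405 -0.2437
0.135 sR 0.5374 -0.2425
0.135 bL 0.4453 -0.1316
0.135 bR 0.5591 -0.1321
0.15 fb 0.4719 -0.1547
0.15 ft 0.4722 -0.1539
0.15 ff 0.4691 -0.2406
0.15 sL 0.4368 -0.2503
0.15 sR 0.5337 -0.2506
0.15 bL 0.4433 -0.1382
0.15 bR 0.5571 -0.1405
```

```bash
cat >> h.py <<'E'
TH=.13; SEAT=np.array([.5236,-.1748,.052]); D=.1176; GZ=.0281
def M(x,y,z,th=TH): # machine coords (seat axes, z above bed) -> world
    return np.array([SEAT[0]+x*np.cos(th)-y*np.sin(th),SEAT[1]+x*np.sin(th)+y*np.cos(th),.03+z])
def toM(p,th=TH):
    d=np.asarray(p)-np.array([SEAT[0],SEAT[1],.03]); return np.array([d[0]*np.cos(th)+d[1]*np.sin(th),-d[0]*np.sin(th)+d[1]*np.cos(th),d[2]])
E
python3 - <<'E'
from h import *
s,p,R=cur()
print(delta(p,R,M(.008,.13+D,.12),toolR(TH)))
E
```

```text
(array([ 102.2, -108.1,   83. ]), array([ 2.900e-03,  6.986e-01, -5.000e-04]))
```

Request:
{"fn": "move_arm", "kwargs": {
  "delta_pos": [
    [5,-12,2],
    [12,-30,5],
    [25,-48,15],
    [40,-66,28],
    [55,-80,42],
    [70,-95,56],
    [85,-104,70],
    [102,-108,83],
    [102,-108,83],
    [102,-108,83]
  ],
  "twist": [
    [0,0.08,0],
    [0,0.18,0],
    [0,0.28,0],
    [0,0.38,0],
    [0,0.48,0],
    [0,0.58,0],
    [0,0.66,0],
    [0.003,0.699,0],
    [0.003,0.699,0],
    [0.003,0.699,0]
  ],
  "jaw": [0.75,0.75,0.75,0.75,0.75,0.75,0.75,0.75,0.75,0.75]
}}

```text
t: 13.0
eef_pos: [0.5004, 0.0698, 0.1517]
ee_rot: [0.001, 0.661, 0.751, -0.0]
wrist_force: [0.6, -0.1, -0.9]
gripper_width: 0.0297
```

Run:
```python
from h import *
from station import robot
robot.grab_frame("top")
f=snap("wrist","k_w");f=snap("side","k_s");s,p,R=cur(); print(p,toM(p),s["gripper_width"],s["wrist_force"],R.as_matrix().round(4))
im=cv2.imread("pics/k_s.png"); cv2.imwrite("pics/k_sc.png",cv2.resize(im[120:260,200:320],None,fx=4,fy=4,interpolation=cv2.INTER_CUBIC))
print(delta(p,R,M(.008,.10+D,.005+GZ),toolR(TH)))
```

```text
[0.50118984 0.07052417 0.15225227] [0.00958133 0.24615922 0.12225227] 0.029888877842072083 [ 0.21720781 -0.33555607 -0.91346217] [[-0.129   0.9916  0.0035]
 [ 0.9916  0.129  -0.0021]
 [-0.0025  0.0032 -1.    ]]
(array([-28.3,  -1.8,  89.2]), array([ 0.0032,  0.0025, -0.0006]))
```

View pics/k_sc.png

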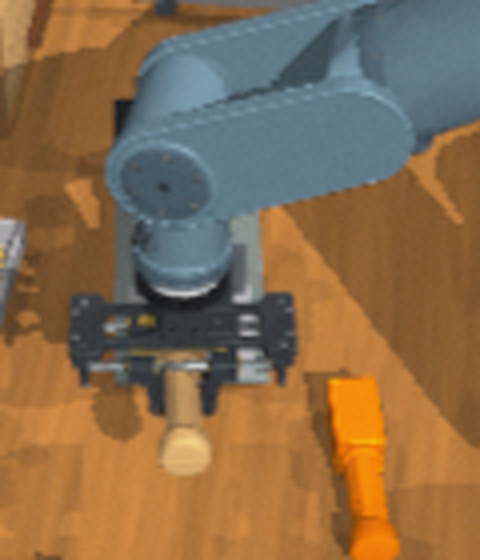

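Request:
{"fn": "move_arm", "kwargs": {
  "delta_pos": [
    [0,-1,20],
    [0,-2,45],
    [0,-2,65],
    [0,-2,80],
    [0,-2,88],
    [-20,-2,88],
    [-45,-2,88],
    [-70,-2,88],
    [-90,-2,88],
    [-90,-2,88]
  ],
  "twist": [
    [0,0,0],
    [0.003,0.002,0],
    [0.003,0.002,0],
    [0.003,0.002,0],
    [0.003,0.002,0],
    [0.003,0.002,0],
    [0.003,0.002,0],
    [0.003,0.002,0],
    [0.003,0.002,0],
    [0.003,0.002,0]
  ],
  "jaw": [0.75,0.75,0.75,0.75,0.75,0.75,0.75,0.75,0.75,0.75]
}}

```text
t: 14.15
eef_pos: [0.5114, -0.0213, 0.0641]
ee_rot: [0.0, 0.661, 0.751, -0.0]
wrist_force: [0.3, -0.2, -1.7]
gripper_width: 0.0294
```

Run:
```python
from h import *
from station import robot
f=snap("side","l_s");f=snap("top","l_t");s,p,R=cur(); print(p,toM(p),s["gripper_width"],s["wrist_force"],s["torque"])
im=cv2.imread("pics/l_s.png"); cv2.imwrite("pics/l_sc.png",cv2.resize(im[120:260,200:320],None,fx=4,fy=4,interpolation=cv2.INTER_CUBIC))
```

```text
[ 0.51019207 -0.01916619  0.06344628] [0.00688067 0.15605868 0.03344628] 0.029849246613298925 [-1.67169629 -0.16812482 -2.06330074] [-0.04006303  0.13264151  0.03808046]
```

View pics/l_sc.png

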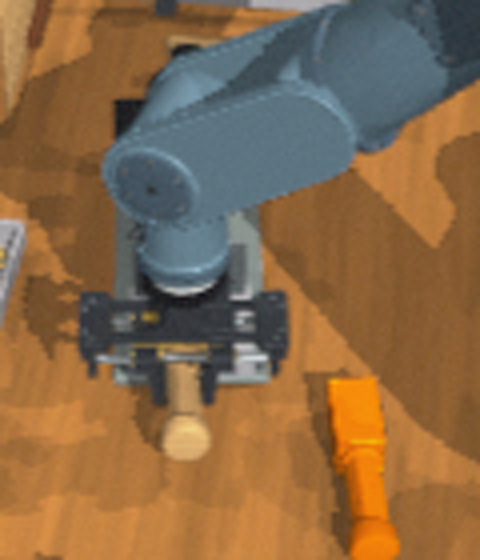

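Request:
{"fn": "move_arm", "kwargs": {
  "delta_pos": [
    [-10,0,0],
    [-20,0,0],
    [-28,0,0],
    [-28,0,2],
    [-28,0,4],
    [-28,0,6],
    [-28,0,7],
    [-28,0,7]
  ],
  "twist": [
    [0,0,0],
    [0,0,0],
    [0,0,0],
    [0,0,0],
    [0,0,0],
    [0,0,0],
    [0,0,0],
    [0,0,0]
  ],
  "jaw": [0.75,0.75,0.75,0.75,0.75,0.75,0.75,0.75]
}}

```text
t: 15.05
eef_pos: [0.5133, -0.0463, 0.0565]
ee_rot: [-0.001, 0.66, 0.751, -0.001]
wrist_force: [-4.5, 2.1, 10.0]
gripper_width: 0.0295
```

Run:
```python
from h import *
s,p,R=cur(); print(p,toM(p),s["gripper_width"],s["wrist_force"],s["torque"])
```

```text
[ 0.51327605 -0.04629855  0.05646521] [0.00642134 0.12875548 0.02646521] 0.02945452097526996 [-4.46168942  2.0751747   9.97500301] [ 0.06666055  0.55365591 -0.06865496]
```

Request:
{"fn": "move_arm", "kwargs": {
  "delta_pos": [
    [0,0,-1.5],
    [0,-1,-1.5],
    [0,-2,-1.5],
    [0,-3,-1.5],
    [0,-4,-1.5]
  ],
  "twist": [
    [0,0,0],
    [0,0,0],
    [0,0,0],
    [0,0,0],
    [0,0,0]
  ],
  "jaw": [0.75,0.75,0.75,0.75,0.75]
}}

```text
t: 15.55
eef_pos: [0.5094, -0.0476, 0.0573]
ee_rot: [-0.001, 0.66, 0.751, -0.001]
wrist_force: [0.8, 0.1, 0.7]
gripper_width: 0.0295
```

Run:
```python
from h import *
s,p,R=cur(); print(p,toM(p),s["gripper_width"],s["wrist_force"],s["torque"])
```

```text
[ 0.50935729 -0.04756632  0.05730669] [0.0023713  0.12800641 0.02730669] 0.02947840041778133 [0.76803801 0.14409756 0.70219212] [-0.09938557 -0.1986898   0.06028283]
```

Request:
{"fn": "move_arm", "kwargs": {
  "delta_pos": [
    [0,-1,0],
    [0,-2,0],
    [0,-3,0]
  ],
  "twist": [
    [0,0,0],
    [0,0,0],
    [0,0,0]
  ],
  "jaw": [0.75,0.75,0.75]
}}

```text
t: 15.85
eef_pos: [0.5063, -0.048, 0.0573]
ee_rot: [-0.001, 0.66, 0.751, -0.001]
wrist_force: [3.9, 1.3, 0.1]
gripper_width: 0.0295
```

Run:
```python
from h import *
s,p,R=cur(); print(p,toM(p),s["gripper_width"],s["wrist_force"],s["torque"])
```

```text
[ 0.50626638 -0.04795649  0.05731864] [-0.00074411  0.12802022  0.02731864] 0.029547924579372938 [3.88886119 1.29841651 0.05193143] [ 0.1558912 -0.6692877  0.151862 ]
```

Request:
{"fn": "move_arm", "kwargs": {
  "delta_pos": [
    [0,-1,0],
    [0,-2,0],
    [0,-3,0]
  ],
  "twist": [
    [0,0,0],
    [0,0,0],
    [0,0,0]
  ],
  "jaw": [0.75,0.75,0.75]
}}

```text
t: 16.15
eef_pos: [0.5058, -0.0481, 0.0581]
ee_rot: [0.001, 0.66, 0.751, 0.001]
wrist_force: [12.4, 6.0, -4.0]
gripper_width: 0.0297
```

Run:
```python
from h import *
s,p,R=cur(); print(p,toM(p),s["gripper_width"],s["wrist_force"],s["torque"])
```

```text
[ 0.50578511 -0.04806489  0.05805717] [-0.00123537  0.12797513  0.02805717] 0.029678347637860338 [12.35513256  5.95036927 -3.98110303] [ 0.93720561 -1.97687054  0.44912665]
```

Request:
{"fn": "move_arm", "kwargs": {
  "delta_pos": [
    [0,1,0],
    [0,1,0],
    [0,1,0]
  ],
  "twist": [
    [0,0,0.006],
    [0,0,0.012],
    [0,0,0.012]
  ],
  "jaw": [0.75,0.75,0.75]
}}

```text
t: 16.45
eef_pos: [0.5064, -0.0482, 0.0579]
ee_rot: [0.001, 0.664, 0.747, 0.001]
wrist_force: [9.7, 2.1, -3.2]
gripper_width: 0.0292
```

```bash
cat > st.py <<'E'
from h import *
s,p,R=cur(); m=R.as_matrix()
F=np.array(s["wrist_force"]);c,sn=np.cos(TH),np.sin(TH)
Fm=np.array([F[0]*c+F[1]*sn,-F[0]*sn+F[1]*c,F[2]])
print("t",s["t"],"M mm",(toM(p)*1000).round(1),"F",Fm.round(1),"tq",np.round(s["torque"],2),"L",round(s["torque"][2]/Fm[0],3),"w",round(s["gripper_width"],4),"yaw x",round(np.arctan2(-m[0,0],m[1,0]),4),"z",m[:,2].round(4))
E
python3 st.py
```

```text
t 16.45 M mm [ -0.6 127.8  27.9] F [ 9.9  0.8 -3.2] tq [ 0.41 -1.44  0.42] L 0.042 w 0.0292 yaw x 0.1173 z [ 2.2e-03 -2.0e-04 -1.0e+00]
```

Request:
{"fn": "move_arm", "kwargs": {
  "delta_pos": [
    [0,0,0],
    [0,0,0],
    [0,0,0]
  ],
  "twist": [
    [0,0,0.004],
    [0,0,0.008],
    [0,0,0.008]
  ],
  "jaw": [0.75,0.75,0.75]
}}

```text
t: 16.75
eef_pos: [0.5065, -0.0482, 0.0579]
ee_rot: [0.001, 0.667, 0.745, 0.001]
wrist_force: [9.2, 2.4, -4.1]
gripper_width: 0.0296
```

```bash
python3 st.py
```

```text
t 16.75 M mm [ -0.5 127.8  27.9] F [ 9.4  1.2 -4.1] tq [ 0.38 -1.47  0.72] L 0.076 w 0.0296 yaw x 0.11 z [ 2.4e-03 -5.0e-04 -1.0e+00]
```

Request:
{"fn": "move_arm", "kwargs": {
  "delta_pos": [
    [0,0.7,0],
    [-2,0.7,0],
    [-4,0.7,0.3],
    [-6,0.7,0.5]
  ],
  "twist": [
    [0,0,0],
    [0,0,0],
    [0,0,0],
    [0,0,0]
  ],
  "jaw": [0.75,0.75,0.75,0.75]
}}

```text
t: 17.15
eef_pos: [0.5071, -0.0527, 0.0574]
ee_rot: [-0.0, 0.667, 0.745, 0.001]
wrist_force: [7.4, 8.5, 3.9]
gripper_width: 0.0293
```

```bash
python3 st.py
```

```text
t 17.15 M mm [ -0.5 123.2  27.4] F [8.5 7.4 3.9] tq [ 1.45 -1.05  0.76] L 0.09 w 0.0293 yaw x 0.11 z [ 7.0e-04  2.1e-03 -1.0e+00]
```

Request:
{"fn": "move_arm", "kwargs": {
  "delta_pos": [
    [-1.5,0,0],
    [-3,0,0],
    [-3,0,0]
  ],
  "twist": [
    [0,0,0],
    [0,0,0],
    [0,0,0]
  ],
  "jaw": [0.75,0.75,0.75]
}}

```text
t: 17.45
eef_pos: [0.5075, -0.0552, 0.0575]
ee_rot: [-0.001, 0.667, 0.745, 0.001]
wrist_force: [6.9, 11.0, 1.9]
gripper_width: 0.0293
```

```bash
python3 st.py
```

```text
t 17.45 M mm [ -0.5 120.7  27.5] F [ 8.3 10.   1.9] tq [ 1.66 -1.16  0.75] L 0.09 w 0.0293 yaw x 0.1099 z [ 7.0e-04  2.8e-03 -1.0e+00]
```

Request:
{"fn": "move_arm", "kwargs": {
  "delta_pos": [
    [-1.5,0.5,0],
    [-3,0.5,0],
    [-3,0.5,0]
  ],
  "twist": [
    [0,0,0],
    [0,0,0],
    [0,0,0]
  ],
  "jaw": [0.75,0.75,0.75]
}}

```text
t: 17.75
eef_pos: [0.5075, -0.0554, 0.0574]
ee_rot: [-0.003, 0.667, 0.745, 0.002]
wrist_force: [5.8, 24.3, 8.6]
gripper_width: 0.0296
```

```bash
python3 st.py
```

```text
t 17.75 M mm [ -0.5 120.5  27.4] F [ 8.9 23.4  8.6] tq [ 3.63 -0.96  0.73] L 0.082 w 0.0296 yaw x 0.1097 z [-0.0012  0.0073 -1.    ]
```

Request:
{"fn": "move_arm", "kwargs": {
  "delta_pos": [
    [1,0.3,0],
    [1.5,0.5,0],
    [1.5,0.5,0],
    [1.5,0.5,0],
    [1.5,0.5,0],
    [1.5,0.5,0]
  ],
  "twist": [
    [0,0,0],
    [0,0,0],
    [0,0,0],
    [0,0,0],
    [0,0,0],
    [0,0,0]
  ],
  "jaw": [0.75,0.75,0.5,0.4,0.4,0.4]
}}

```text
t: 18.35
eef_pos: [0.5067, -0.0587, 0.0565]
ee_rot: [-0.001, 0.668, 0.744, -0.001]
wrist_force: [-0.0, -0.3, -0.1]
gripper_width: 0.0528
```

```bash
python3 st.py
```

```text
t 18.35 M mm [ -1.8 117.3  26.5] F [-0.1 -0.3 -0.1] tq [-0.13  0.08 -0.  ] L 0.053 w 0.0528 yaw x 0.1084 z [-3.7e-03  3.0e-04 -1.0e+00]
```

Request:
{"fn": "move_arm", "kwargs": {
  "delta_pos": [
    [0,0,-10],
    [0,0,-30],
    [0,0,-60],
    [10,0,-100],
    [40,0,-140],
    [70,4,-180],
    [100,7,-200],
    [130,10,-215],
    [130,10,-215],
    [130,10,-215]
  ],
  "twist": [
    [0,0,0],
    [0,0,0],
    [0,0,0],
    [0,-0.1,0],
    [0,-0.22,0],
    [0,-0.34,0],
    [0,-0.46,0],
    [0,-0.58,0],
    [0,-0.7,0],
    [0,-0.7,0]
  ],
  "jaw": [0.2,0.2,0.2,0.2,0.2,0.2,0.2,0.2,0.2,0.2]
}}

```text
t: 19.35
eef_pos: [0.5025, 0.0741, 0.2709]
ee_rot: [0.254, 0.625, 0.701, -0.23]
wrist_force: [-0.8, 0.6, -1.4]
gripper_width: 0.0705
```

```bash
python3 - <<'E'
from h import *
from station import robot
robot.grab_frame("top")
f=snap("wrist","m_w");f=snap("side","m_s")
im=cv2.imread("pics/m_w.png"); cv2.imwrite("pics/m_c.png",cv2.resize(im[60:245,160:340],None,fx=3.2,fy=3.2,interpolation=cv2.INTER_CUBIC))
E
python3 st.py
```

```text
t 19.5 M mm [ 11.8 246.7 241.7] F [0.3 0.2 0.2] tq [0.28 0.08 0.03] L 0.094 w 0.0708 yaw x 0.111 z [ 0.0666 -0.6384 -0.7668]
```

View pics/m_w.png

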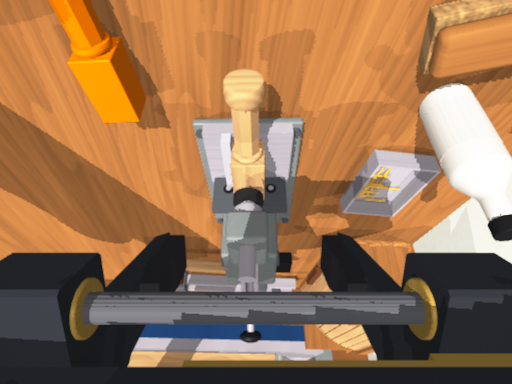

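View pics/m_c.png

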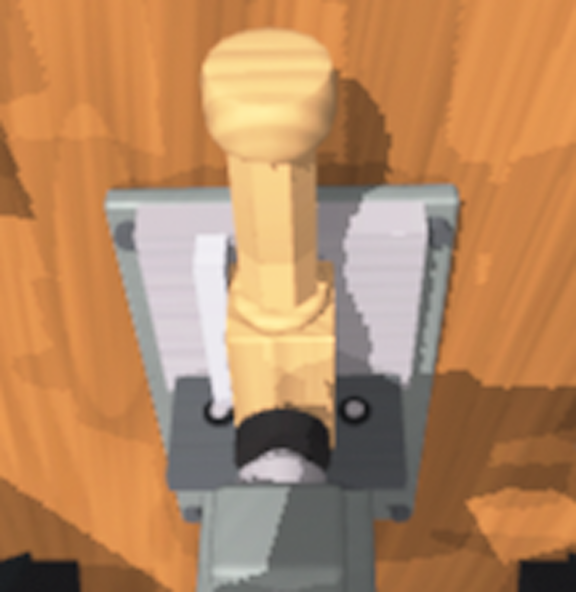

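```bash
sed -i 's/^TH=.*/TH=.11; SEAT=np.array([.5204,-.1723,.052]); D=.1176; GZ=.0281/' h.py
python3 - <<'E'
from h import *
f=load("m_w"); C=lambda u,v,z: cast(f,160+u/3.2,60+v/3.2,z)
for n,u,v,z in [("block top L front",228,336,.074),("block L rear",236,428,.074),("block top R front",334,336,.074),("block R rear",335,440,.074),("fence topR near",226,262,.05),("fence topR far",230,395,.05),("tail L",202,80,.052),("tail R",335,70,.052),("stop L",172,378,.03),("stop R",405,375,.03)]:
    print(n,(toM(C(u,v,z))*1000).round(1))
a=cv2.imread("pics/a_side.png"); b=cv2.imread("pics/a_top.png")
g=f["image"]
st=load("m_s"); from station import robot
c1=cv2.resize(a[135:185,222:272],None,fx=8,fy=8,interpolation=cv2.INTER_CUBIC)
c2=cv2.resize(b[150:200,310:360],None,fx=8,fy=8,interpolation=cv2.INTER_CUBIC)
cv2.imwrite("pics/lev.png",np.hstack([c1,c2]))
cv2.imwrite("pics/m_k.png",cv2.resize(cv2.imread("pics/m_w.png")[230:350,190:310],None,fx=5,fy=5,interpolation=cv2.INTER_CUBIC))
E
```

```text
block top L front [-18.7  81.8  44. ]
block L rear [-18.7  17.1  44. ]
block top R front [23.1 82.1 44. ]
block R rear [26.   7.8 44. ]
fence topR near [-19.6  98.2  20. ]
fence topR far [-22.9   9.2  20. ]
tail L [-22.3 183.6  22. ]
tail R [ 20.2 187.5  22. ]
stop L [-53.   -4.4  -0. ]
stop R [61.2 -0.9 -0. ]
```

View pics/lev.png

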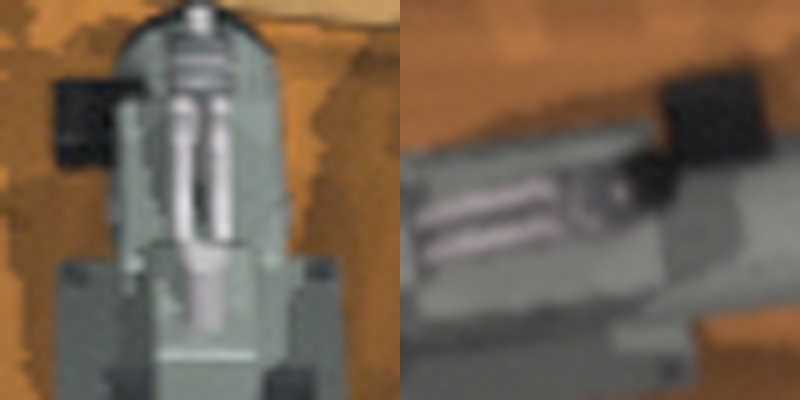

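View pics/m_k.png

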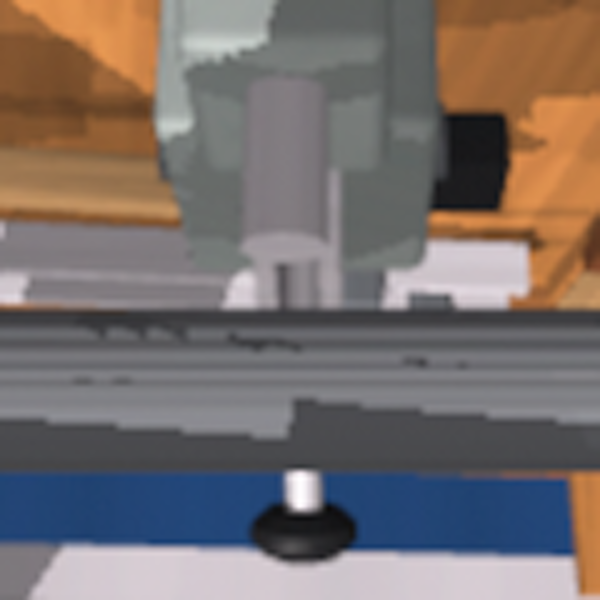

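Run:
```python
import cv2
im=cv2.imread("pics/m_w.png"); cv2.imwrite("pics/m_c2.png",cv2.resize(im[115:200,205:285],None,fx=7,fy=7,interpolation=cv2.INTER_CUBIC))
```

```text
(no output)
```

View pics/m_c2.png

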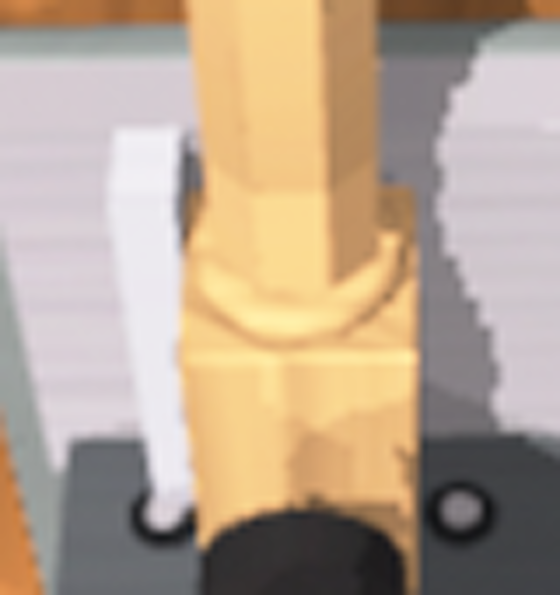

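Run:
```python
from h import *
f=load("m_w"); C=lambda u,v,z: cast(f,205+u/7,115+v/7,z)
for n,u,v,z in [("fence front bot R",181,129,.03),("fence front bot L",115,129,.03),("fence front top R",178,200,.05),("block front bot R",413,188,.03),("block front top L",182,355,.074),("block front top R",416,352,.074),("stop bot L",75,439,.03),("stop bot L2",145,439,.03),("stop bot R",500,435,.03)]:
    print(n,(toM(C(u,v,z))*1000).round(1))
```

```text
fence front bot R [-20.5  93.   -0. ]
fence front bot L [-32.9  92.9  -0. ]
fence front top R [-20.   95.1  20. ]
block front bot R [23.4 77.6 -0. ]
block front top L [-19.1  80.4  44. ]
block front top R [23.2 81.6 44. ]
stop bot L [-49.8  -3.3  -0. ]
stop bot L2 [-34.1  -3.1  -0. ]
stop bot R [45.3 -0.9 -0. ]
```

```bash
sed -i 's/^TH=.*/TH=.13; SEAT=np.array([.5227,-.172,.052]); D=.1176; GZ=.0281/' h.py
python3 - <<'E'
from h import *
w=load("m_w");s=load("a_side");t=load("a_top"); i=load("m_s")
for obs in ([(s,246.6,133),(w,250.6,337)],[(t,341.2,172.5),(w,250.6,337)],[(s,246.6,133),(t,341.2,172.5)],[(s,246.6,133),(t,341.2,172.5),(w,250.6,337)]):
    X,e=tri(obs); print(X.round(4),np.round(e,4),(toM(X)*1000).round(1))
# lever line: seen shaft near x
im=cv2.imread("pics/m_s.png"); cv2.imwrite("pics/m_sk.png",cv2.resize(im[110:180,210:290],None,fx=8,fy=8,interpolation=cv2.INTER_CUBIC))
a=cv2.imread("pics/a_side.png"); cv2.imwrite("pics/a_sk.png",cv2.resize(a[115:185,210:290],None,fx=8,fy=8,interpolation=cv2.INTER_CUBIC))
E
```

```text
[ 0.5383 -0.2878  0.2418] [0.0013 0.0013] [   0.4 -116.9  211.8]
[ 0.5376 -0.2903  0.241 ] [0.0023 0.0023] [  -0.5 -119.3  211. ]
[ 0.5365 -0.2909  0.2393] [0.0008 0.0008] [  -1.7 -119.7  209.3]
[ 0.5375 -0.2901  0.2407] [0.0006 0.0021 0.0025] [  -0.7 -119.1  210.7]
```

View pics/a_sk.png

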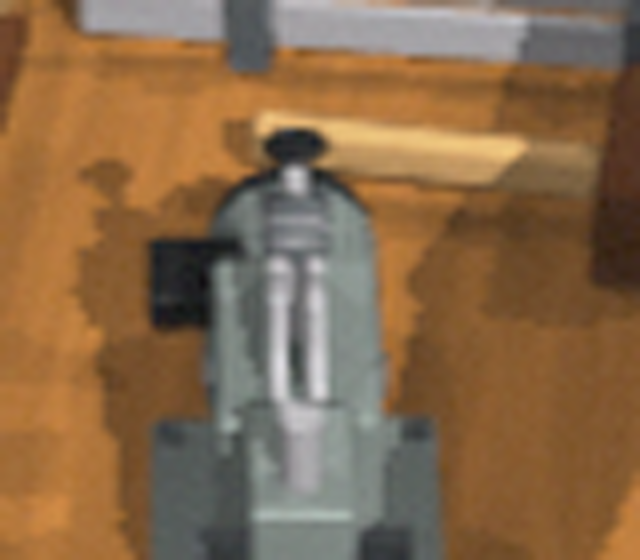

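```bash
cat >> h.py <<'E'
PIV=np.array([-.0007,-.0756,.105])
def lev(r,lean,x=0.,dx=0.): # TCP on lever line at r from pivot, lean to -y
    return M(PIV[0]+dx,PIV[1]-r*np.sin(lean),PIV[2]+r*np.cos(lean))
def levR(lean): # tool z = -lever dir, tool y=+machine x
    return toolR(TH)*Ro.from_rotvec([0,lean,0])
E
python3 - <<'E'
from h import *
s,p,R=cur()
print(p,delta(p,R,M(0,.03,.33),levR(0)))
print(levR(.4).as_matrix().round(3))
E
```

```text
[0.50334503 0.07134374 0.27173293] (array([-220.7,   -8. ,   69.7]), array([-0.0109,  0.6969, -0.0198]))
[[-0.119  0.992 -0.05 ]
 [ 0.913  0.13   0.386]
 [ 0.389 -0.    -0.921]]
```

Request:
{"fn": "move_arm", "kwargs": {
  "delta_pos": [
    [0,0,-20],
    [-20,0,-40],
    [-50,0,-30],
    [-80,-2,-15],
    [-110,-3,5],
    [-140,-5,25],
    [-170,-6,45],
    [-200,-8,60],
    [-221,-8,70],
    [-221,-8,70]
  ],
  "twist": [
    [0,0,0],
    [0,0.05,0],
    [0,0.15,0],
    [0,0.25,0],
    [0,0.35,-0.01],
    [0,0.45,-0.01],
    [0,0.55,-0.02],
    [0,0.65,-0.02],
    [-0.01,0.697,-0.02],
    [-0.01,0.697,-0.02]
  ],
  "jaw": [0,0,0,0,0,0,0,0,0,0]
}}

```text
t: 20.5
eef_pos: [0.5186, -0.148, 0.3621]
ee_rot: [0.002, 0.663, 0.749, 0.0]
wrist_force: [0.6, 0.5, -0.6]
gripper_width: 0.0884
```

Run:
```python
from h import *
s,p,R=cur()
print(toM(p),s["joints"],delta(p,R,lev(.2,.4),levR(.4)))
```

```text
[-0.00092657  0.02429607  0.33210685] [-4.98017451e-01  2.87267614e-02  1.56415492e+00 -3.61661102e-04
  1.54435964e+00 -6.19875581e-01] (array([-177.7,    1.5,   43.4]), array([ 0.0049,  0.4028, -0.0074]))
```

Request:
{"fn": "move_arm", "kwargs": {
  "delta_pos": [
    [-20,0,0],
    [-45,0,0],
    [-70,0,0],
    [-95,0,5],
    [-120,0,15],
    [-145,1,25],
    [-165,1,35],
    [-178,1,43],
    [-178,1,43],
    [-178,1,43]
  ],
  "twist": [
    [0,0.04,0],
    [0,0.1,0],
    [0,0.16,0],
    [0,0.22,0],
    [0,0.28,0],
    [0,0.34,0],
    [0,0.4,-0.005],
    [0.005,0.403,-0.007],
    [0.005,0.403,-0.007],
    [0.005,0.403,-0.007]
  ],
  "jaw": [0,0,0,0,0,0,0,0,0,0]
}}

```text
t: 21.5
eef_pos: [0.5433, -0.3176, 0.3185]
ee_rot: [-0.151, 0.644, 0.739, 0.129]
wrist_force: [-0.7, 0.5, 0.8]
gripper_width: 0.0885
```

Run:
```python
from h import *
from station import robot
robot.grab_frame("top")
f=snap("wrist","n_w"); s,p,R=cur(); print((toM(p)*1000).round(1),s["joints"],delta(p,R,lev(.2,.4),levR(.4)))
im=cv2.imread("pics/n_w.png"); cv2.imwrite("pics/n_c.png",cv2.resize(im[130:300,160:350],None,fx=3.5,fy=3.5,interpolation=cv2.INTER_CUBIC))
```

```text
[   2.  -146.5  289.5] [-0.8216869   0.44431817  1.19408442  0.22993934  1.83041309 -0.93876246] (array([-6.5, -2.8, -2.5]), array([-0.0061,  0.0013,  0.0083]))
```

View pics/n_c.png

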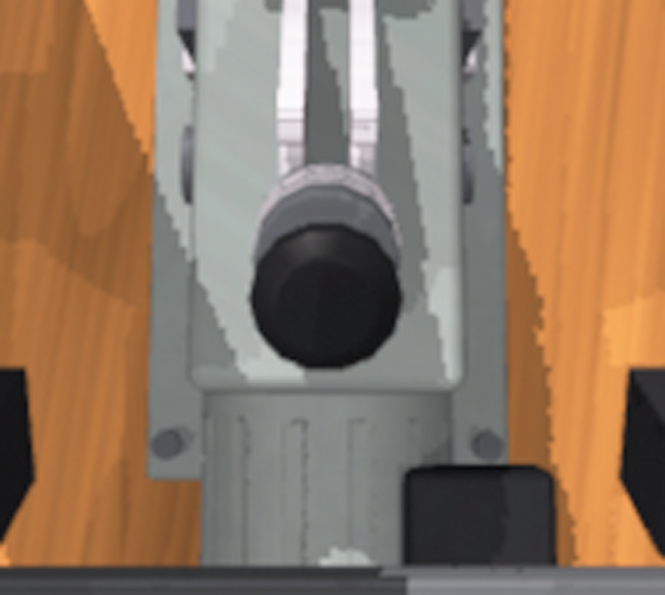

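Run:
```python
from h import *
w=load("m_w");s=load("a_side");t=load("a_top"); n=load("n_w")
for obs in ([(n,253.1,214.6),(w,250.6,337)],[(n,253.1,214.6),(s,246.6,133)],[(n,253.1,214.6),(w,250.6,337),(s,246.6,133),(t,341.2,172.5)]):
    X,e=tri(obs); print(X.round(4),np.round(e,4),(toM(X)*1000).round(1))
# predict for leans
for lean in (.38,.42,.46,.5):
  for py in (-.066,-.0706,-.0756):
    k=M(.002,py-.1145*np.sin(lean),.105+.1145*np.cos(lean)); c=M(.002,py-.092*np.sin(lean),.105+.092*np.cos(lean))
    print(lean,py,proj(n,k).round(1),proj(w,k).round(1),proj(s,k).round(1),proj(t,k).round(1),'c',proj(n,c).round(1))
```

```text
[ 0.5394 -0.2874  0.2418] [0.0002 0.0002] [   1.6 -116.6  211.8]
[ 0.538  -0.2876  0.2419] [0.0011 0.0011] [ 2.000e-01 -1.166e+02  2.119e+02]
[ 0.5378 -0.2888  0.2413] [0.0019 0.0019 0.0008 0.003 ] [-2.000e-01 -1.178e+02  2.113e+02]
0.38 -0.066 [254.1 203.4] [250.6 335.7] [245.9 134.4] [338.2 171.6] c [254.2 195.4]
0.38 -0.0706 [254.1 209.7] [250.7 336.2] [245.9 133.7] [339.4 171.4] c [254.1 201.1]
0.38 -0.0756 [254.  216.6] [250.8 336.8] [245.8 132.9] [340.7 171.3] c [254.1 207.4]
0.42 -0.066 [254.1 209.4] [250.7 334.9] [245.9 134.1] [339.2 171.6] c [254.1 199.8]
0.42 -0.0706 [254.  215.7] [250.8 335.4] [245.8 133.4] [340.4 171.4] c [254.1 205.5]
0.42 -0.0756 [253.9 222.6] [250.9 336. ] [245.8 132.6] [341.8 171.2] c [254.  211.7]
0.46 -0.066 [254.  215.2] [250.8 334. ] [245.8 133.9] [340.2 171.5] c [254.1 204.1]
0.46 -0.0706 [253.9 221.5] [250.9 334.5] [245.8 133.1] [341.4 171.3] c [254.  209.8]
0.46 -0.0756 [253.9 228.3] [250.9 335.1] [245.8 132.3] [342.7 171.2] c [254. 216.]
0.5 -0.066 [253.9 220.8] [250.9 332.9] [245.8 133.7] [341.2 171.5] c [254.  208.3]
0.5 -0.0706 [253.9 227.1] [250.9 333.5] [245.8 132.9] [342.4 171.3] c [254. 214.]
0.5 -0.0756 [253.8 233.9] [251.  334.1] [245.8 132.1] [343.7 171.1] c [253.9 220.2]
```

```bash
sed -i 's/^PIV=.*/PIV=np.array([.0012,-.073,.105])/' h.py
python3 - <<'E'
from h import *
s=load("a_side");t=load("a_top"); n=load("n_w")
X,e=tri([(s,234.4,150),(t,350,163.75)]); print("box",X,e,toM(X)*1000)
st,p,R=cur(); print(delta(p,R,lev(.16,.38),levR(.38)),delta(p,R,lev(.083,.38),levR(.38)))
E
```

```text
box [ 0.59976332 -0.36054956  0.09348007] [np.float64(0.003237501162268918), np.float64(0.0032375011622684164)] [  51.97058649 -196.94860015   63.48007127]
(array([-0.8, -0.6, 38.6]), array([-0.006 , -0.0187,  0.0083])) (array([-2.300e+00, -1.000e-01,  1.156e+02]), array([-0.006 , -0.0187,  0.0083]))
```

Request:
{"fn": "move_arm", "kwargs": {
  "delta_pos": [
    [0,0,10],
    [-1,0,25],
    [-1,0,40],
    [-1,0,55],
    [-1.5,0,70],
    [-2,0,85],
    [-2,0,100],
    [-2,0,110],
    [-2,0,115],
    [-2,0,115]
  ],
  "twist": [
    [0,0,0],
    [-0.006,-0.01,0.008],
    [-0.006,-0.019,0.008],
    [-0.006,-0.019,0.008],
    [-0.006,-0.019,0.008],
    [-0.006,-0.019,0.008],
    [-0.006,-0.019,0.008],
    [-0.006,-0.019,0.008],
    [-0.006,-0.019,0.008],
    [-0.006,-0.019,0.008]
  ],
  "jaw": [0.35,0.35,0.35,0.35,0.35,0.35,0.35,0.35,0.35,0.35]
}}

```text
t: 22.6
eef_pos: [0.5367, -0.2754, 0.2106]
ee_rot: [-0.143, 0.648, 0.737, 0.125]
wrist_force: [0.5, -0.4, 0.6]
gripper_width: 0.0573
```

Run:
```python
from h import *
f=snap("wrist","o_w");f=snap("side","o_s"); s,p,R=cur(); print(s["t"],(toM(p)*1000).round(1),s["wrist_force"],s["gripper_width"],delta(p,R,lev(.083,.38),levR(.38)))
```

```text
22.7 [   0.8 -105.2  181.7] [-0.37124934  0.23242171  0.31103895] 0.057040282215217585 (array([1.4, 0.4, 0.2]), array([-0.0002, -0.001 , -0.0015]))
```

View pics/o_w.png

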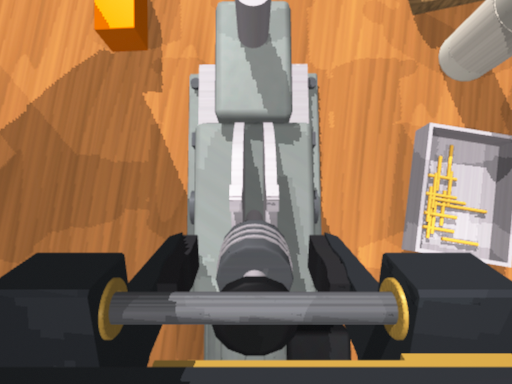

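Collar at (254,250), centred between the fingers; knob below it at (257,325). Closing the jaws.

Request:
{"fn": "move_arm", "kwargs": {
  "delta_pos": [
    [1,0,0],
    [1,0,0],
    [1,0,0],
    [1,0,0],
    [1,0,0],
    [1,0,0]
  ],
  "twist": [
    [0,0,0],
    [0,0,0],
    [0,0,0],
    [0,0,0],
    [0,0,0],
    [0,0,0]
  ],
  "jaw": [0.7,0.7,0.7,0.7,0.7,0.7],
  "newtons": 45
}}

```text
t: 23.3
eef_pos: [0.5372, -0.2751, 0.212]
ee_rot: [-0.142, 0.648, 0.738, 0.125]
wrist_force: [1.5, 0.1, 1.5]
gripper_width: 0.0332
```

```bash
python3 st.py
```

```text
t 23.3 M mm [   1.  -104.1  182. ] F [ 1.5 -0.1  1.5] tq [-0.19 -0.29 -0.16] L -0.106 w 0.0332 yaw x 0.1286 z [-0.0481  0.3687 -0.9283]
```

Request:
{"fn": "move_arm", "kwargs": {
  "delta_pos": [
    [0,0,-4],
    [0,0,-8],
    [0,0,-12],
    [0,0,-14],
    [0,0,-14],
    [0,0,-14]
  ],
  "twist": [
    [0,0,0],
    [0,0,0],
    [0,0,0],
    [0,0,0],
    [0,0,0],
    [0,0,0]
  ],
  "jaw": [0.7,0.7,0.7,0.7,0.7,0.7]
}}

```text
t: 23.9
eef_pos: [0.5377, -0.2799, 0.2231]
ee_rot: [-0.143, 0.648, 0.737, 0.125]
wrist_force: [5.1, -1.4, -9.9]
gripper_width: 0.0327
```

```bash
python3 st.py
python3 - <<'E'
from h import *
f=snap("wrist","p_w"); s,p,R=cur(); q=toM(p)-PIV; print("r",np.hypot(q[1],q[2]),"lean",np.arctan2(-q[1],q[2]))
E
```

```text
t 23.9 M mm [   0.9 -108.9  193.1] F [ 4.9 -2.  -9.9] tq [-0.79 -0.93 -0.39] L -0.081 w 0.0327 yaw x 0.1281 z [-0.0489  0.3696 -0.9279]
r 0.09511714571597392 lean 0.38641950513463447
```

View pics/p_w.png

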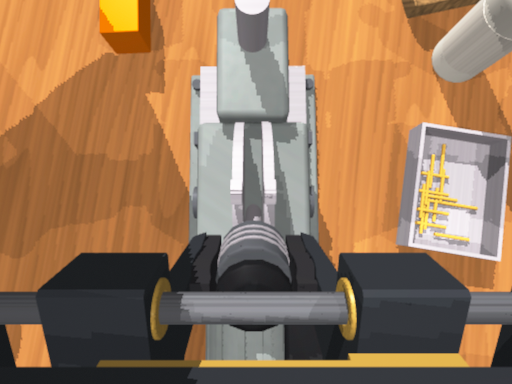

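Request:
{"fn": "move_arm", "kwargs": {
  "delta_pos": [
    [4.9,0,-0.5],
    [9.7,0,-0.5],
    [14.5,0,0],
    [19.3,0,0.9],
    [24,0,2],
    [28.7,0,3.3],
    [28.7,0,3.3]
  ],
  "twist": [
    [0,-0.05,0],
    [0,-0.1,0],
    [0,-0.15,0],
    [0,-0.2,0],
    [0,-0.25,0],
    [0,-0.3,0],
    [0,-0.3,0]
  ],
  "jaw": [0.7,0.7,0.7,0.7,0.7,0.7,0.7]
}}

```text
t: 24.65
eef_pos: [0.5339, -0.2513, 0.2316]
ee_rot: [-0.031, 0.659, 0.751, 0.026]
wrist_force: [4.2, -0.8, -8.6]
gripper_width: 0.0329
```

```bash
cat >> st.py <<'E'
q=toM(p)-PIV; print("r",(np.hypot(q[1],q[2])*1000).round(1),"lean",np.arctan2(-q[1],q[2]).round(3),"tool lean",np.arcsin(m[2,0]).round(3))
u=np.array([0,-np.sin(np.arctan2(-q[1],q[2])),np.cos(np.arctan2(-q[1],q[2]))]);tn=np.array([0,u[2],-u[1]])
print("Frad",(Fm@u).round(1),"Ftan(+clamp dir)",(Fm@tn).round(1))
E
python3 st.py
```

```text
t 24.65 M mm [  0.8 -80.1 201.6] F [ 4.1 -1.4 -8.6] tq [-0.3  -0.87 -0.16] L -0.04 w 0.0329 yaw x 0.1302 z [-0.0119  0.0798 -0.9967]
r 96.8 lean 0.073 tool lean 0.081
Frad -8.4 Ftan(+clamp dir) -2.0
```

Request:
{"fn": "move_arm", "kwargs": {
  "delta_pos": [
    [5.8,0,0.2],
    [11.6,0,0.7],
    [17.4,0,1.6],
    [23.1,0,2.8],
    [28.7,0,4.3],
    [28.7,0,4.3]
  ],
  "twist": [
    [0,-0.06,0],
    [0,-0.12,0],
    [0,-0.18,0],
    [0,-0.24,0],
    [0,-0.3,0],
    [0,-0.3,0]
  ],
  "jaw": [0.7,0.7,0.7,0.7,0.7,0.7]
}}

```text
t: 25.25
eef_pos: [0.5301, -0.2227, 0.2295]
ee_rot: [0.082, 0.656, 0.747, -0.073]
wrist_force: [5.4, -1.8, -7.6]
gripper_width: 0.0331
```

```bash
python3 st.py
python3 - <<'E'
from h import *
snap("wrist","q_w")
E
```

```text
t 25.25 M mm [  0.8 -51.3 199.5] F [ 5.1 -2.5 -7.6] tq [ 0.03 -0.91  0.12] L 0.024 w 0.0331 yaw x 0.1307 z [ 0.0266 -0.2157 -0.9761]
r 97.0 lean -0.226 tool lean -0.219
Frad -8.0 Ftan(+clamp dir) -0.7
```

View pics/q_w.png

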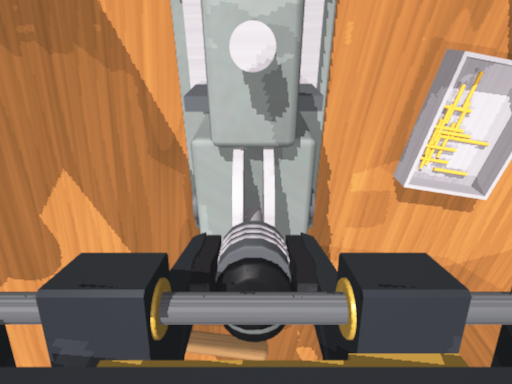

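Request:
{"fn": "move_arm", "kwargs": {
  "delta_pos": [
    [4.9,0,0.1],
    [9.7,0,0.5],
    [14.5,0,1.1],
    [19.3,0,1.9],
    [23.1,0,2.8],
    [25.9,0,3.5],
    [25.9,0,3.5]
  ],
  "twist": [
    [0,-0.05,0],
    [0,-0.1,0],
    [0,-0.15,0],
    [0,-0.2,0],
    [0,-0.24,0],
    [0,-0.27,0],
    [0,-0.27,0]
  ],
  "jaw": [0.7,0.7,0.7,0.7,0.7,0.7,0.7]
}}

```text
t: 26.0
eef_pos: [0.5271, -0.1998, 0.221]
ee_rot: [0.181, 0.64, 0.729, -0.161]
wrist_force: [4.1, -5.5, -6.3]
gripper_width: 0.0329
```

```bash
python3 st.py
```

```text
t 26.0 M mm [  0.7 -28.2 191. ] F [ 3.3 -6.  -6.3] tq [-0.03 -0.78  0.36] L 0.11 w 0.0329 yaw x 0.1303 z [ 0.0587 -0.4666 -0.8825]
r 97.0 lean -0.48 tool lean -0.49
Frad -8.4 Ftan(+clamp dir) -2.4
```

Request:
{"fn": "move_arm", "kwargs": {
  "delta_pos": [
    [1.5,0,0],
    [3,0,0.1],
    [4.5,0,0.2],
    [4.5,0,0.2]
  ],
  "twist": [
    [0,-0.01,0],
    [0,-0.02,0],
    [0,-0.03,0],
    [0,-0.03,0]
  ],
  "jaw": [0.7,0.7,0.7,0.7]
}}

```text
t: 26.4
eef_pos: [0.5267, -0.197, 0.2194]
ee_rot: [0.193, 0.638, 0.726, -0.17]
wrist_force: [4.0, -7.6, -3.7]
gripper_width: 0.0331
```

```bash
python3 st.py
```

```text
t 26.4 M mm [  0.8 -25.3 189.4] F [ 3.  -8.  -3.7] tq [-0.46 -0.76  0.34] L 0.114 w 0.0331 yaw x 0.1291 z [ 0.062  -0.4931 -0.8678]
r 97.0 lean -0.514 tool lean -0.52
Frad -7.1 Ftan(+clamp dir) -5.2
```

Request:
{"fn": "move_arm", "kwargs": {
  "delta_pos": [
    [1.5,0,0],
    [3,0,0],
    [4,0,0],
    [4,0,0]
  ],
  "twist": [
    [0,0,0],
    [0,0,0],
    [0,0,0],
    [0,0,0]
  ],
  "jaw": [0.7,0.7,0.7,0.7]
}}

```text
t: 26.8
eef_pos: [0.5266, -0.1955, 0.2191]
ee_rot: [0.194, 0.638, 0.725, -0.172]
wrist_force: [1.5, -14.8, -0.5]
gripper_width: 0.0328
```

```bash
python3 st.py
```

```text
t 26.8 M mm [  0.8 -23.8 189.1] F [ -0.4 -14.9  -0.5] tq [-1.72 -0.51  0.18] L -0.415 w 0.0328 yaw x 0.1283 z [ 0.0623 -0.4961 -0.866 ]
r 97.4 lean -0.53 tool lean -0.524
Frad -7.9 Ftan(+clamp dir) -12.6
```

Request:
{"fn": "move_arm", "kwargs": {
  "delta_pos": [
    [1.5,0,0],
    [3,0,0],
    [3,0,0]
  ],
  "twist": [
    [0,0,0],
    [0,0,0],
    [0,0,0]
  ],
  "jaw": [0.7,0.7,0.7]
}}

```text
t: 27.1
eef_pos: [0.5266, -0.1949, 0.2194]
ee_rot: [0.195, 0.638, 0.725, -0.173]
wrist_force: [-0.3, -21.8, 3.2]
gripper_width: 0.0326
```

```bash
python3 st.py
```

```text
t 27.1 M mm [  0.9 -23.3 189.4] F [ -3.1 -21.6   3.2] tq [-3.18 -0.26  0.  ] L -0.001 w 0.0326 yaw x 0.1276 z [ 0.0628 -0.4997 -0.8639]
r 98.0 lean -0.532 tool lean -0.528
Frad -8.2 Ftan(+clamp dir) -20.2
```

End stop confirmed: the force climbs with no further motion. Now I ease off, lower the collar along the lever and open.

Request:
{"fn": "move_arm", "kwargs": {
  "delta_pos": [
    [-2,0,3],
    [-4,0,7],
    [-4,0,11],
    [-4,0,13],
    [-4,0,13]
  ],
  "twist": [
    [0,0,0],
    [0,0,0],
    [0,0,0],
    [0,0,0],
    [0,0,0]
  ],
  "jaw": [0.7,0.7,0.7,0.7,0.7]
}}

```text
t: 27.6
eef_pos: [0.5274, -0.2015, 0.2083]
ee_rot: [0.193, 0.638, 0.725, -0.171]
wrist_force: [-0.1, -5.7, 4.2]
gripper_width: 0.0331
```

```bash
python3 st.py
```

```text
t 27.6 M mm [  0.9 -29.9 178.3] F [-0.8 -5.7  4.2] tq [-0.99 -0.28  0.07] L -0.086 w 0.0331 yaw x 0.1279 z [ 0.0622 -0.4943 -0.8671]
r 85.0 lean -0.532 tool lean -0.522
Frad 0.7 Ftan(+clamp dir) -7.0
```

Request:
{"fn": "move_arm", "kwargs": {
  "delta_pos": [
    [0,0,0],
    [0,0,0],
    [0,0,0],
    [0,0,0],
    [0,0,0]
  ],
  "twist": [
    [0,0,0],
    [0,0,0],
    [0,0,0],
    [0,0,0],
    [0,0,0]
  ],
  "jaw": [0.4,0.35,0.35,0.35,0.35]
}}

```text
t: 28.1
eef_pos: [0.5268, -0.1991, 0.206]
ee_rot: [0.192, 0.638, 0.726, -0.17]
wrist_force: [0.8, 0.5, -0.1]
gripper_width: 0.0571
```

```bash
python3 st.py
```

```text
t 28.1 M mm [  0.6 -27.4 176. ] F [ 0.9  0.4 -0.1] tq [0.17 0.07 0.03] L 0.029 w 0.0571 yaw x 0.13 z [ 0.0621 -0.4912 -0.8688]
r 84.3 lean -0.571 tool lean -0.518
Frad 0.1 Ftan(+clamp dir) 0.4
```

Request:
{"fn": "move_arm", "kwargs": {
  "delta_pos": [
    [-1,0,-10],
    [-1,0,-30],
    [-1,0,-60],
    [-1,0,-90],
    [-1,0,-120],
    [-1,0,-120],
    [-1,0,-120]
  ],
  "twist": [
    [0,0,0],
    [0,0,0],
    [0,0,0],
    [0,0,0],
    [0,0,0],
    [0,0,0],
    [0,0,0]
  ],
  "jaw": [0.35,0.35,0.35,0.35,0.35,0.35,0.35]
}}

```text
t: 28.8
eef_pos: [0.5199, -0.1408, 0.3117]
ee_rot: [0.193, 0.638, 0.726, -0.169]
wrist_force: [0.9, -0.6, -0.4]
gripper_width: 0.057
```

```bash
python3 st.py
python3 - <<'E'
from h import *
f=snap("wrist","r_w");f=snap("side","r_s")
E
```

```text
t 28.8 M mm [  1.2  31.3 281.7] F [ 0.8 -0.7 -0.4] tq [ 0.15  0.07 -0.  ] L -0.002 w 0.057 yaw x 0.1297 z [ 0.0644 -0.4916 -0.8684]
r 205.2 lean -0.533 tool lean -0.519
Frad -0.7 Ftan(+clamp dir) -0.4
```

View pics/r_w.png

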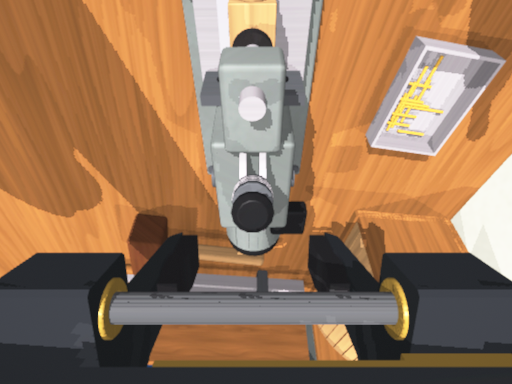

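Run:
```python
from h import *
s,p,R=cur(); print(delta(p,R,M(.01,.245,.242),levR(-.7)))
```

```text
(array([204.7,   9.5, -73.2]), array([-0.0033, -0.1824,  0.0007]))
```

Request:
{"fn": "move_arm", "kwargs": {
  "delta_pos": [
    [15,0,-10],
    [40,2,-20],
    [70,3,-30],
    [100,4,-40],
    [130,6,-50],
    [160,8,-60],
    [185,9,-70],
    [205,10,-73],
    [205,10,-73],
    [205,10,-73]
  ],
  "twist": [
    [0,0,0],
    [0,-0.03,0],
    [0,-0.06,0],
    [0,-0.09,0],
    [0,-0.12,0],
    [0,-0.15,0],
    [0,-0.18,0],
    [0,-0.18,0],
    [0,-0.18,0],
    [0,-0.18,0]
  ],
  "jaw": [0.1,0.1,0.1,0.1,0.1,0.1,0.1,0.1,0.1,0.1]
}}

```text
t: 29.9
eef_pos: [0.5016, 0.072, 0.2716]
ee_rot: [0.256, 0.62, 0.706, -0.227]
wrist_force: [-0.6, 0.8, 0.2]
gripper_width: 0.0792
```

```bash
python3 - <<'E'
from h import *
from station import robot
robot.grab_frame("top")
f=snap("wrist","s_w");g=snap("side","s_s")
im=cv2.imread("pics/s_w.png"); a=cv2.resize(im[70:250,170:330],None,fx=3.2,fy=3.2,interpolation=cv2.INTER_CUBIC)
cv2.imwrite("pics/s_c.png",a)
E
python3 st.py
```

```text
t 30.05 M mm [ 11.1 244.  242.9] F [ 1.  -0.4 -0. ] tq [0.27 0.11 0.01] L 0.006 w 0.0792 yaw x 0.1285 z [ 0.0806 -0.6381 -0.7658]
r 345.7 lean -1.161 tool lean -0.699
Frad -0.3 Ftan(+clamp dir) -0.1
```

View pics/s_c.png

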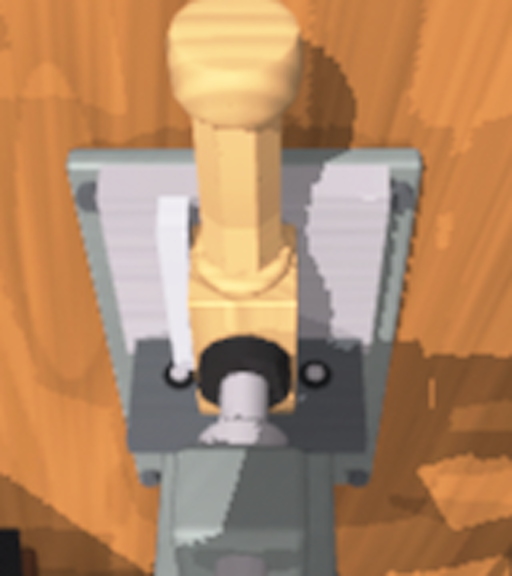

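View pics/s_s.png

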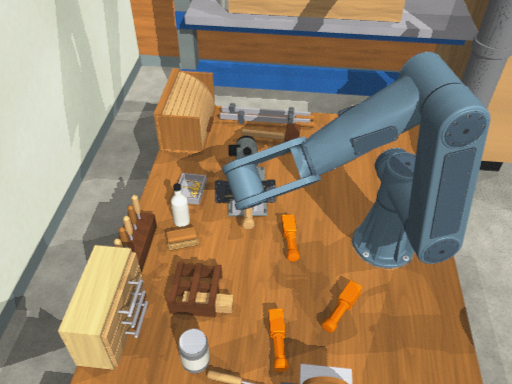

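Run:
```python
from h import *
s,p,R=cur(); print(s["joints"],delta(p,R,M(-.045,.23,.16),levR(-1.05)))
```

```text
[ 0.27609961  0.16568819  1.73767439 -0.69978364  1.41123144  0.32620749] (array([ 42.5, -55.9,  72.6]), array([-0.003 , -0.3514, -0.0006]))
```

Request:
{"fn": "move_arm", "kwargs": {
  "delta_pos": [
    [7,-9,12],
    [14,-18,24],
    [21,-28,36],
    [28,-37,48],
    [35,-47,60],
    [42,-56,72],
    [42,-56,72],
    [42,-56,72]
  ],
  "twist": [
    [0,-0.06,0],
    [0,-0.12,0],
    [0,-0.18,0],
    [0,-0.24,0],
    [0,-0.3,0],
    [0,-0.35,0],
    [0,-0.35,0],
    [0,-0.35,0]
  ],
  "jaw": [0,0,0,0,0,0,0,0]
}}

```text
t: 30.85
eef_pos: [0.4486, 0.0509, 0.1911]
ee_rot: [0.375, 0.572, 0.651, -0.331]
wrist_force: [-0.3, 0.3, 0.6]
gripper_width: 0.0881
```

```bash
python3 - <<'E'
from h import *
from station import robot
robot.grab_frame("top")
f=snap("wrist","u_w")
im=cv2.imread("pics/u_w.png")
cv2.imwrite("pics/u_c.png",cv2.resize(im[0:260,180:400],None,fx=2.3,fy=2.3,interpolation=cv2.INTER_CUBIC))
E
python3 st.py
```

```text
t 30.95 M mm [-43.8 230.9 162. ] F [0.1 0.1 0.7] tq [ 0.36  0.11 -0.01] L -0.098 w 0.0884 yaw x 0.1255 z [ 0.1114 -0.8587 -0.5003]
r 309.2 lean -1.385 tool lean -1.047
Frad 0.2 Ftan(+clamp dir) -0.7
```

View pics/u_w.png

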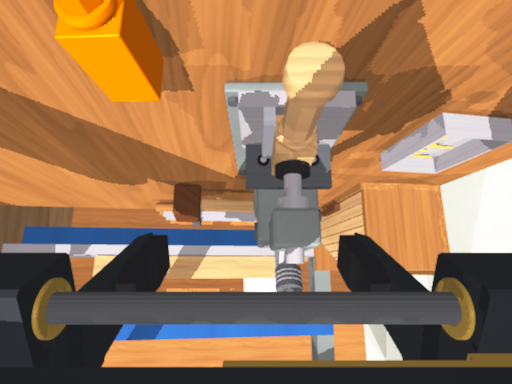

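Run:
```python
import cv2
im=cv2.imread("pics/u_w.png")
cv2.imwrite("pics/u_c.png",cv2.resize(im[70:190,215:375],None,fx=5,fy=5,interpolation=cv2.INTER_CUBIC))
cv2.imwrite("pics/u_d.png",cv2.resize(im[150:300,240:340],None,fx=4,fy=4,interpolation=cv2.INTER_CUBIC))
```

```text
(no output)
```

View pics/u_c.png

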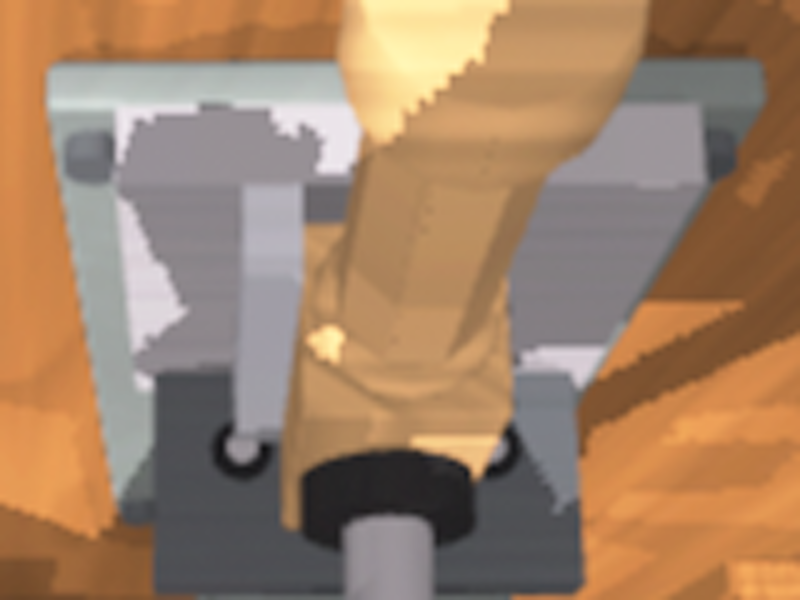

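View pics/u_d.png

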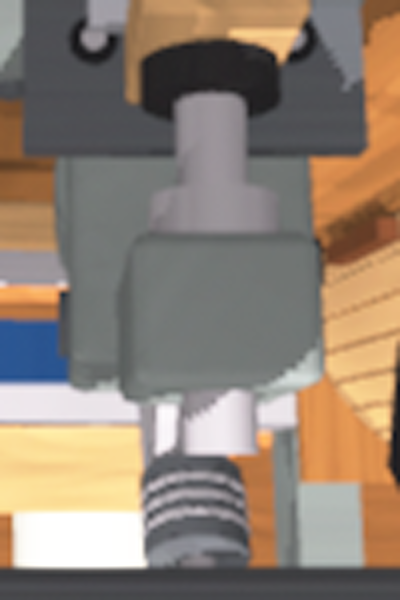

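Request:
{"fn": "move_arm", "kwargs": {
  "delta_pos": [
    [20,0,-20],
    [50,0,-50],
    [80,0,-80],
    [100,0,-110],
    [110,0,-140],
    [110,0,-170],
    [110,0,-170],
    [110,0,-170]
  ],
  "twist": [
    [0,0,0],
    [0,0.1,0],
    [0,0.2,0],
    [0,0.3,0],
    [0,0.4,0],
    [0,0.5,0],
    [0,0.6,0],
    [0,0.6,0]
  ],
  "jaw": [0,0,0,0,0,0,0,0]
}}

```text
t: 31.75
eef_pos: [0.4243, 0.2521, 0.1837]
ee_rot: [0.167, 0.645, 0.732, -0.144]
wrist_force: [-0.1, 0.1, 0.9]
gripper_width: 0.0883
```

```bash
python3 - <<'E'
from h import *
g=snap("side","v_s");t=snap("top","v_t")
a=cv2.imread("pics/v_s.png");b=cv2.imread("pics/v_t.png")
c1=cv2.resize(a[120:240,205:305],None,fx=4,fy=4,interpolation=cv2.INTER_CUBIC)
c2=cv2.resize(b[130:230,270:370],None,fx=4,fy=4,interpolation=cv2.INTER_CUBIC)
o=np.zeros((480,800,3),np.uint8);o[:,:400]=c1;o[:400,400:]=c2;cv2.imwrite("pics/v_c.png",o)
# predicted pts
for r,l in ((.077,-.5),(.1145,-.5),(.1145,-.3)):
    X=lev(r,l); print(r,l,"side crop",((proj(g,X)-[205,120])*4).round(),"top crop",((proj(t,X)-[270,130])*4+[400,0]).round())
E
python3 st.py|head -1
```

```text
0.077 -0.5 side crop [166. 138.] top crop [590. 186.]
0.1145 -0.5 side crop [166. 123.] top crop [577. 182.]
0.1145 -0.3 side crop [165. 101.] top crop [600. 177.]
t 31.85 M mm [-44.2 432.6 151.4] F [-0.9  0.4 -0.2] tq [ 0.14  0.09 -0.04] L 0.043 w 0.0883 yaw x 0.127 z [ 0.0559 -0.4309 -0.9007]
```

View pics/v_c.png

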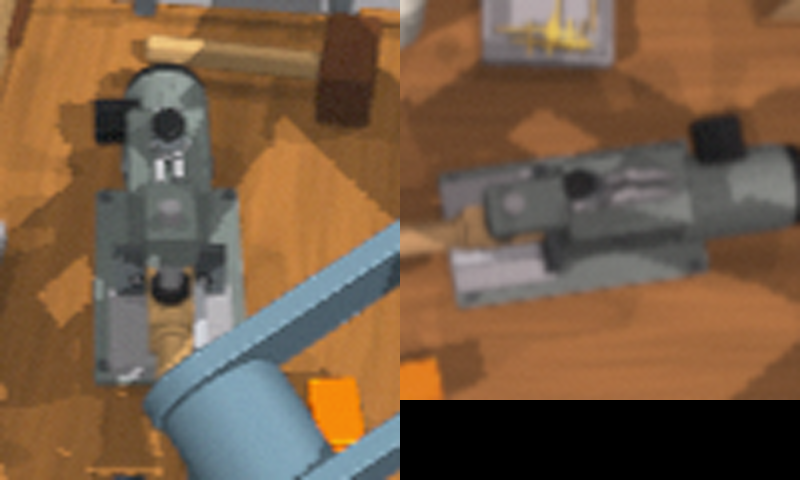

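View pics/v_t.png

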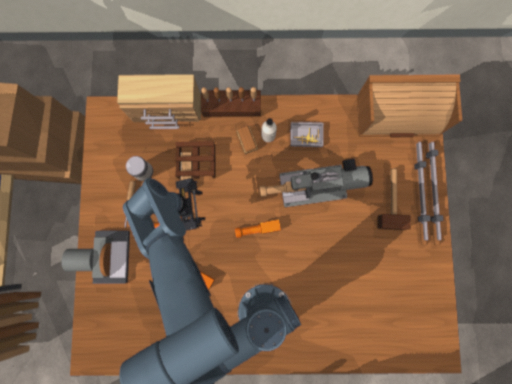

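The knob sits at side crop (168,124) and top crop (579,183). The fully clamped angle predicts (166,123) and (577,182). The pad is down on the block, the blank is still in the rack, and the arm is clear, so I'm handing in.

Run:
```python
from station import robot
print(robot.finish_job())
```

```text
the job is handed in; nothing more can be done
None
```

I took the baluster foot out of the rack's -y bay and laid it on the borer bed, square end against the stop and side against the fence. Then I lifted the collar, swung the lever to its clamped end and let the collar down. The job was handed in at about 32 s of the 72 s allowed.

**Last checks**
- **Stop:** the push ended in hard contact, about 23 N with no further motion. In the picture the block's outer end lies 15.4 mm behind the end of the fence; it should be 15.
- **Fence:** I turned the foot until the fence force acted at mid-block, which means flat contact. The close pictures show no gap.
- **Lever:** it met its end stop at about 20 N with no further motion. In both overhead pictures the knob is within about 3 crop pixels (under 1 image pixel) of where the fully clamped angle puts it.
- **Collar and pad:** after I lowered the collar, no pull was left along the lever, but I did not measure its height afterwards. The pad rests on the block.
- **Surroundings:** the blank is still in the rack. The bystanders I could see look unmoved, and the gripper is clear of everything.

**What disagreed:** my estimates of the machine's angle ranged from 0.11 to 0.15 rad, which is measuring noise. My first position for the stop was about 3 mm off. I went by contact for both.

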